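Set up an inclined vial mixer: carousel on its studs, vial in, guard shut

ROBOT

A 7-joint arm with a two-finger parallel gripper is mounted at the origin on a cart in front of the work surface, level with it; the furniture and walls round the work are solid. World frame = base frame: x ahead of the robot, y to its left, z up, the work surface at z = 0. Lengths are in mm, angles in rad, forces in N, time in s.
With the tool pointing down it reaches from about 400 to 925 mm from the base axis. Payload 4.1 kg.
Tool frame: the origin (TCP) lies midway between the tips of the shut fingers; the grasp point (between the pads) lies 19 mm behind it; z points along the fingers, y is the line along which they close (so a half turn about z gives the same grasp; the last joint's range is limited). The gripper opens to 85 mm and grips with 20 to 120 N. Pads are 22 mm wide; open, the fingers measure 114 mm over their backs; the gripper's body (76 mm by 85 mm) begins 54 mm behind the grasp point. The pads swing forward as they close: fully open they stand 13 mm farther back than shut.
Start: joints at [-1.392, 0.398, 0.045, 1.537, -0.019, 1.207, -0.051], TCP at [178.234, 625.121, 231.347] pointing down, gripper open.
Joint ranges: [-2.82, 2.82], [-0.49, 2.23], [-1.37, 1.46], [0, 2.46], [-1.36, 4.5], [0.23, 2], [-2.94, 2.94]. Speed limits (rad/s): [2.57, 2.57, 3.14, 3.14, 3.14, 3.14, 3.14].

INTERFACE

Orientations are given as a rotation vector (axis times angle).
In Python, from bench import monitor, camera, close_job, boxes_of, place_of gives the robot as it stands.
- The arm moves only by the tool carry_out, never from a script. Its argument "increments" is a list of rows, each a list of 6 numbers: the shift along the tool's x, y, z normalised to -1 to 1, where 1 is 500 mm, then the turn, a rotation vector about the tool's x, y, z normalised to -1 to 1, where 1 is 90 degrees. In form: [[x, y, z, wx, wy, wz], ...]. A call has 1 to 12 rows; each row is the pose to reach, as a shift and turn from the pose commanded when the call began, along the tool's axes at that moment; what a row does not reach only later rows make up. A row lasts 1/10 s, in which the tool goes at most 50 mm and 8.59 degrees, less where a joint would pass 70% of its speed; a pose out of reach is approached as far as the arm can. A call with a number of a shift or a turn outside -1 to 1 is refused whole. A call with a gripper value outside its range is refused whole. "hand" is the opening, from 0 (shut) to 1 (fully open), set as the call begins (left out, the last holds). The fingers move at their own pace and stop on an object; the grip force is fixed at half the most. Time passes only in rows, so rows that repeat a pose let the fingers close. It gives the time, the measured TCP pose, the force, the opening and the grip force at its end, in the units of the state.
- monitor.sense(): the state, without advancing time (a new reading comes with each control period).
- camera(name): name is "side" or "top"; returns a dict with "pixels" (384x512x3 uint8, blue, green, red), "depth" (384x512 float32, mm along the optical axis (not along the pixel's ray), 0 where there is no reading), "mtx" (3x3 intrinsics, pixels), "distortion" ([k1, k2, p1, p2, k3] as OpenCV has them; the pictures are not rectified), "R" (3x3) and "t" (3): a world point X has camera coordinates R X + t. Camera axes: x right, y down, z forward; pixel columns grow to the right and rows downward; lengths in mm; the calibration is good to about 2 mm. A picture is of the moment at which its call begins.
- close_job(): hands the job in; it is judged then, once.
Trained networks look in the newest picture that a camera, given by its name, has taken for a name from the list of things; names that differ only in an ending like _2 or _b are one class to them, and where a whole thing is asked for, a point or a joint stands for the part that bears it (a point fixed in the world has none). Each returns a list of dicts, best first, with "conf" (0 to 1); they miss things now and then, are a little off and sometimes report something else, mostly with a low value. They report only what shows in the picture. A call takes as long as a camera call.
- boxes_of(camera, thing): "centre" ([x, y, z] in mm, in world coordinates, good to about 4 mm: the middle of the surface that is visible of it).
- place_of(camera, thing): "centre" ([x, y, z] in mm, in world coordinates, good to about 4 mm: a listed point, or the origin of a listed thing).
The state is a dict: "time_s": time; "joint_positions": joint angles; "joint_velocities": joint speeds; "joint_torque": joint torques, N m; "ee_pos": TCP position; "tcp_rot": TCP orientation; "contact_force": force on the tool from outside, world axes, zero at the start; "wrist_torque": the same for the moment, N m; "opening": opening from 0.0 (shut) to 1.0 (fully open); "gripper_force": force on a finger pad.
Only numpy, scipy, OpenCV 4.12 (cv2) and the standard library are available. Lean on these libraries where they do the work, as an engineer would, in place of code of your own. Each camera call takes 0.05 s, during which the arm holds its last target. There are 200 camera calls.

TASK

Get the small inclined mixer ready for a run: take the blue carousel by its grip bar, turn it until its three holes line up with the three studs of the tilted drive flange and slide it on until it lies fully home on the flange. Then take the blue-capped vial out of the rack and stand it right down in any one of the carousel's three cups, and after that swing the clear guard over and push it shut until it snaps into its catch. Leave the two white-capped vials standing in the rack, and let go of everything.

Things in the scene. Friction and masses are not known exactly. Their poses are not given: they have to be found in the camera images.
- mixer: White wedge-shaped mixer, fixed, 250 x 262 mm on plan. Origin on the bench below the flange centre; x away from the operator, y left, z up. Its deck rises towards +x at 28 degrees: its normal is z leant 28 degrees to -x. Deck 262 mm wide, reaching 166 mm down and 124 mm up the slope from the flange centre; the lowest 40 mm are a control strip.
- flange_face (a point): Centre of the flat seat face of the aluminium drive flange (124 mm wide, face 8 mm above the deck, about 0.117 m above the bench). z points out along the studs, at right angles to the deck. Three steel studs, 8 mm thick, 18 mm high with 7 mm long bullet noses, stand 48 mm from the centre at 0, 120 and 240 degrees from this point's x, counted about its z.
- flange (a joint): Angle of the drive flange about its z axis, rad; at 0 one stud points straight up the slope. It may stand at any angle; the drive holds it with 0.25 N m of friction, so that a light touch does not turn it.
- carousel_seat (a point): Centre of the underside of the blue carousel, a disc 150 mm wide, 8 mm thick, 300 g, lying flat on the bench; z to its upper side. Three 11 mm through holes with steel rings lie 48 mm from the centre at 0, 120 and 240 degrees from x; three cups stand between them. Seated, this point meets flange_face and the studs stand 10 mm out of the holes.
- carousel_grip (a point): Middle of the gripping zone of the carousel's pale upright grip bar, on the disc's axis, 54 mm above the underside. The bar is 36 mm long along the carousel's x, 16 mm thick along its y and ends 67 mm above the underside: close on it along the carousel's y. Fingertips lower than 32 mm above the underside may hit the cups.
- cup_0 (a point): Where a vial's centre lies when it stands fully in the carousel's first cup, 50 mm from the disc's centre at 60 degrees from the carousel's x (28 mm above the cup floor, 36 mm above the underside); z out of the cup along its axis. The cup is an upright tube, 32 mm inside, 22 mm deep, its flared rim 41 mm wide and 30 mm above the underside.
- cup_1 (a point): The same for the cup at 180 degrees.
- cup_2 (a point): The same for the cup at 300 degrees.
- vial_blue_centre (a point): Centre, half-way up, of the brown glass vial with the blue cap: 28 mm wide, 56 mm high, the cap the top 14 mm and just as wide, 30 g. z along the vial to its cap. It stands upright in one of the rack's wells, 18 mm deep: its centre is 40 mm and its top 68 mm above the bench.
- vial_white_a_centre (a point): Centre of one of the two vials with white caps, otherwise like the blue-capped one, in another well of the rack.
- vial_white_b_centre (a point): Centre of the other vial with a white cap.
- vial_rack: White rack, fixed, 156 mm along its own x, 50 mm along y, 30 mm high; origin under its centre. Three wells in a row along x, 54 mm apart; a vial is best gripped across the row, along the rack's y.
- guard (a joint): Opening angle of the clear guard hood, rad: 0 is shut on the catch, 1.5 to 1.85 at the start (standing up at the right of the deck), 1.95 the end stop. Its stiff hinge holds it wherever it is left. Over the last 0.06 rad it must be pressed past a spring ball catch, about 9 N at the free edge, 11 N at guard_top.
- guard_hinge (a point): Middle of the guard's hinge line: 105 mm right of the flange centre, 6 mm above the deck. Turns with the guard: x up the slope along the hinge, y from the hinge to the free edge, z to the closed top; opening turns about +x. The guard is a box of clear plastic with grey edges, open below: x -102 to 102 mm, y 4 to 204, top at z 86 mm.
- guard_top (a point): Point on the outside of the guard's top panel, 160 mm from the hinge towards the free edge, mid-length; axes as guard_hinge. Push here, against its z, to swing the guard shut and press it into its catch; a finger lip juts 14 mm from the free side near the top. The catch housing, 30 mm high, stands on the deck's left edge.

How it is judged (in metres and radians):
On the way, in this order (a step that is already met when the one before it is completed fails the run):
1. the carousel is fully home on the studs (distance between carousel_seat and flange_face below 0.004 m and z of carousel_seat in the frame of flange_face below 0.002 m and angle between the z axis of carousel_seat and the z axis of flange_face, either way round below 0.04 rad), for 0.2 s.
2. the blue-capped vial stands in a cup and is let go ((distance between vial_blue_centre and cup_0 below 0.008 m or distance between vial_blue_centre and cup_1 below 0.008 m or distance between vial_blue_centre and cup_2 below 0.008 m) and contact force between vial_blue and the fingers below 0.1 N and angle between vial_blue_centre's own z axis and vertical below 0.85 rad), for 0.2 s.
3. the guard is shut on its catch (value of joint guard below 0.02 rad), for 0.2 s.
At the end, for the whole second after the job is handed in: Carousel flat on the flange, a stud in each hole (gap under 2 mm, centre within 4 mm, tilt under 0.04 rad); blue-capped vial cap up, within 8 mm of its seated place in a cup; guard shut on its catch (under 0.02 rad); both white-capped vials within 20 mm of where they were (all of step 1 and (distance between vial_blue_centre and cup_0 below 0.008 m or distance between vial_blue_centre and cup_1 below 0.008 m or distance between vial_blue_centre and cup_2 below 0.008 m) and value of joint guard below 0.02 rad and distance of each of vial_white_a_centre, vial_white_b_centre from where it was at the start of the episode below 0.02 m and angle between vial_blue_centre's own z axis and vertical below 0.85 rad); the robot touches nothing.
It fails at once if a white-capped vial is pulled out of the rack or knocked over (distance of any of vial_white_a_centre, vial_white_b_centre from where it was at the start of the episode above 0.03 m).
It also fails if it takes over 72 s, if anything falls off the work surface, if the arm or the gripper's body presses on something with over 40 N, if the wrist force passes 120 N, or if a joint passes its speed limit or range.

## Working session

There is one attempt and no reset: what is moved stays moved. The work goes in short steps, Python scripts to look and compute and a tool call to move; the robot and the scene stay as the last step left them, time stands still between calls to the robot, and variables do not carry over. Pictures are saved under pics/ and viewed, at most 13 in all, crops included, and the job is handed in when it is done.

Besides the shell and the picture viewer there is one more tool, called after ">>>" by a JSON object that holds its "op" and its "data". carry_out: Moves the arm, as the interface text tells. Scaled input: -1 to 1 covers 500 mm each way for a shift and 90 degrees each way for a turn. Its arguments: {"type":"object","properties":{"increments":{"type":"array"},"hand":{"type":"number"}},"required":["increments"]}

```bash
ls; mkdir -p pics
python3 - <<'E'
from bench import monitor,camera,boxes_of,place_of
import cv2,numpy as np
s=monitor.sense();print(s)
for n in("top","side"):
    c=camera(n);cv2.imwrite(f"pics/{n}0.png",c["pixels"]);np.savez(f"{n}0.npz",**c)
    print(n,c["R"],c["t"],c["mtx"],c["distortion"])
    for t in("mixer","flange_face","carousel_seat","carousel_grip","cup_0","vial_blue_centre","vial_white_a_centre","vial_rack","guard_hinge","guard_top"):
        print(t,[(np.round(d["centre"]).tolist(),round(d["conf"],2)) for d in place_of(n,t)[:4]])
print(monitor.sense()["time_s"])
E
```

```text
pics
{'time_s': 0.0, 'joint_positions': array([-1.39199935,  0.39920037,  0.04504498,  1.53787267, -0.01868061,
        1.20692058, -0.05069571]), 'joint_velocities': array([-0.00070882,  0.00213606,  0.00042663, -0.00103033,  0.00083132,
       -0.00192704, -0.0003441 ]), 'joint_torque': array([-2.03744694e-04, -4.75113702e+01,  1.36468772e+00, -2.54223168e+01,
        1.16450619e-02,  9.30834358e-03, -3.70683793e-06]), 'ee_pos': array([178.07134309, 624.46892428, 230.26156282]), 'tcp_rot': array([-4.34768452e-01, -3.11124503e+00,  3.10451062e-03]), 'contact_force': array([ 0.28140457,  0.0664017 , -0.40058818]), 'wrist_torque': array([-0.0119825 ,  0.02248071,  0.016562  ]), 'gripper_force': 0.0, 'opening': 1.0025038824932198}
top [[ 0.01011023 -0.99956336 -0.02776473]
 [-0.99677048 -0.00786213 -0.07991743]
 [ 0.07966424  0.02848305 -0.99641473]] [  72.9511312   497.79658631 1116.74005278] [[430.56995344   0.         251.53363253]
 [  0.         430.56995344 189.69472401]
 [  0.           0.           1.        ]] [-0.00361198  0.          0.          0.          0.        ]
mixer 
[... 809 characters left out ...]
8.62265138   0.         255.13731037]
 [  0.         348.62265138 190.69803656]
 [  0.           0.           1.        ]] [0.0101056 0.        0.        0.        0.       ]
mixer [([552.0, -178.0, 4.0], 0.65)]
flange_face [([549.0, -176.0, 120.0], 0.72)]
carousel_seat [([508.0, 199.0, -1.0], 0.62), ([501.0, 199.0, 54.0], 0.3)]
carousel_grip [([502.0, 198.0, 50.0], 0.76)]
cup_0 [([464.0, 167.0, 33.0], 0.87), ([551.0, 173.0, 32.0], 0.8), ([506.0, 248.0, 34.0], 0.64)]
vial_blue_centre [([434.0, 358.0, 40.0], 0.89)]
vial_white_a_centre [([483.0, 367.0, 40.0], 0.61), ([535.0, 384.0, 41.0], 0.4)]
vial_rack [([482.0, 369.0, -4.0], 0.82)]
guard_hinge [([503.0, 201.0, 53.0], 0.63)]
guard_top []
1.1
```

View images.

View pics/top0.png

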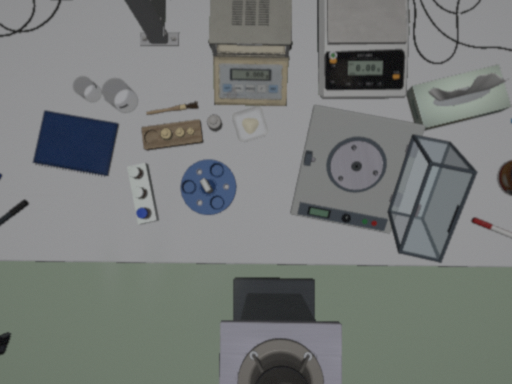

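View pics/side0.png

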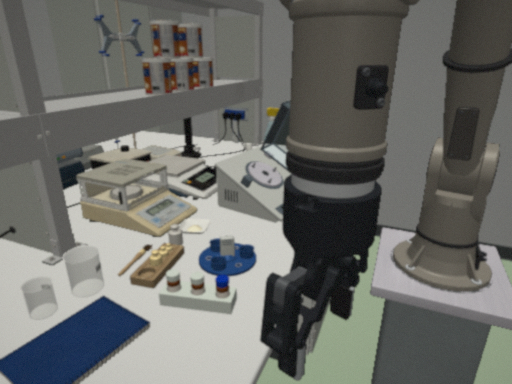

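```bash
cat > h.py <<'E'
import numpy as np,cv2
from scipy.spatial.transform import Rotation as Ro
def proj(c,P):
    return cv2.projectPoints(np.asarray(P,float).reshape(-1,1,3),cv2.Rodrigues(c["R"])[0],c["t"],c["mtx"],c["distortion"])[0].reshape(-1,2)
def cloud(c):
    h,w=c["depth"].shape
    uv=np.stack(np.meshgrid(np.arange(w),np.arange(h)),-1).reshape(-1,1,2).astype(float)
    n=cv2.undistortPoints(uv,c["mtx"],c["distortion"]).reshape(-1,2)
    d=c["depth"].reshape(-1,1)
    X=(np.c_[n,np.ones(len(n))]*d-c["t"])@c["R"]
    X[d[:,0]==0]=np.nan
    return X.reshape(h,w,3)
def ortho(c,o,ax,ay,half=75,s=2):
    g=np.arange(-half,half,1/s)
    A,B=np.meshgrid(g,g)
    P=np.asarray(o)+A[...,None]*ax-B[...,None]*ay
    m=proj(c,P).reshape(*A.shape,2).astype(np.float32)
    return cv2.remap(c["pixels"],m[...,0],m[...,1],cv2.INTER_CUBIC)
E
python3 - <<'E'
from h import *
T=np.load("top0.npz");S=np.load("side0.npz")
out={}
for n,c in(("top",T),("side",S)):
    X=cloud(c); P=X.reshape(-1,3)
    b=P[(P[:,0]>380)&(P[:,0]<480)&(P[:,1]>40)&(P[:,1]<120)]; print(n,"bench z",np.nanmedian(b[:,2]),np.nanstd(b[:,2]))
    y=np.radians(0)
    f0=np.array([546,-177,116.])
    # deck plane: points 65..110 from flange centre
    d=np.linalg.norm(P[:,:2]-f0[:2],axis=1)
    Q=P[(d>70)&(d<115)&(P[:,2]>50)&(P[:,2]<170)]
    for it in range(8):
        m=np.median(Q,0) if it==0 else Q.mean(0)
        nn=np.linalg.svd(Q-Q.mean(0))[2][2] if it else np.array([-.46,0.05,.88])
        nn=nn*np.sign(nn[2]); r=(Q-m)@nn
        Q=Q[abs(r)<max(3,20/(it+1))]
    print("deck n",nn,"tilt",np.degrees(np.arccos(nn[2])),"yaw",np.degrees(np.arctan2(-nn[1],-nn[0])),len(Q),"offset at f0",(f0-m)@nn, r.std())
    # vials / bar tops
    k=P[(np.hypot(P[:,0]-503,P[:,1]-196)<80)]
    for z0,z1 in((5,12),(60,72)):
        q=k[(k[:,2]>z0)&(k[:,2]<z1)];print("car",z0,len(q),q.mean(0),q.min(0),q.max(0))
E
```

```text
top bench z 1.2183140320395696 2.1742568656787133
deck n [-0.46188636  0.08508551  0.88284849] tilt 28.012092929683536 yaw -10.437616719425991 4128 offset at f0 7.232442427623739 1.4436070170785325
car 5 1713 [505.0482662  193.31442378   8.85641914] [426.99936147 121.7994309    5.00646989] [580.63385969 273.4490001   11.9934968 ]
car 60 87 [505.48414001 194.5171512   66.77785805] [488.98689169 181.79187252  60.28233197] [522.94773058 208.32135846  71.76804266]
side bench z 1.0557740755114744 0.847833607482422
deck n [-0.46257898  0.08764352  0.8822354 ] tilt 28.086794955611985 yaw -10.728498183347744 904 offset at f0 6.9159362850065405 1.1150730806494993
car 5 843 [495.78357944 216.33953005   8.88331496] [430.21286524 120.99563492   5.12082212] [578.25874576 271.87805492  11.98385326]
car 60 71 [503.76032813 199.82896574  65.48944661] [487.13650896 184.7308717   60.16732989] [522.58800141 209.99569223  70.0292733 ]
```

```bash
cat >> h.py <<'E'
yaw=np.radians(-10.5); RF=Ro.from_euler("z",yaw).as_matrix()@Ro.from_euler("y",-28,degrees=True).as_matrix()  # columns: up slope, left, normal
E
python3 - <<'E'
from h import *
print(RF)
T=np.load("top0.npz");S=np.load("side0.npz")
r=[]
for c in(T,S):
    a=ortho(c,[504,195,8],np.r_[1,0,0],np.r_[0,1,0],100,2)
    b=ortho(c,[547,-177,117],RF[:,0],RF[:,1],75,4*2/3*1)
    r.append(np.hstack([cv2.resize(a,(300,300)) if 0 else cv2.resize(a,(400,400))[50:350],cv2.resize(b,(400,400))[50:350]]))
cv2.imwrite("pics/o.png",np.vstack(r))
E
```

```text
[[ 0.86816255  0.18223553 -0.46161022]
 [-0.16090442  0.98325491  0.0855544 ]
 [ 0.46947156  0.          0.88294759]]
```

View pics/o.png

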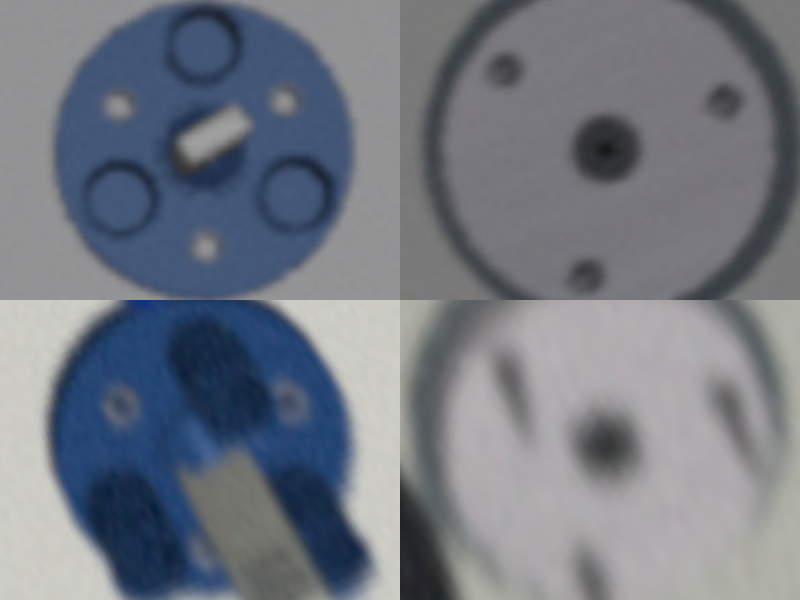

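```bash
cat >> h.py <<'E'
C0=np.array([506,195.]);carA=np.radians(31.4);F=np.array([549,-176.7,117.8]);flA=np.radians(21.9)
def tool(zaxis,yaxis):
    z=np.array(zaxis,float);z/=np.linalg.norm(z);y=np.array(yaxis,float);y-=z*(y@z);y/=np.linalg.norm(y)
    return np.c_[np.cross(y,z),y,z]
Rgrasp=tool([0,0,-1],[np.sin(carA),-np.cos(carA),0])   # tool y = -car y
RcarT=RF@Ro.from_euler("z",flA).as_matrix()
Rseat=tool(-RcarT[:,2],-RcarT[:,1])
def step(p,R,*more):
    from bench import monitor
    s=monitor.sense();p0=s["ee_pos"];R0=Ro.from_rotvec(s["tcp_rot"]).as_matrix()
    print("t",round(s["time_s"],2),"p",p0.round(1),"F",s["contact_force"].round(1),"open",round(s["opening"],3))
    for p,R in [(p,R),*more]:
        d=R0.T@(np.asarray(p)-p0);w=Ro.from_matrix(R0.T@R).as_rotvec()
        print(np.r_[d/500,w/(np.pi/2)].round(4).tolist(),"rows",round(max(np.linalg.norm(d)/50,np.degrees(np.linalg.norm(w))/8.59),1))
E
python3 - <<'E'
from h import *
step([506,195,150],Rgrasp)
E
```

```text
t 1.1 p [178.2 625.1 231.4] F [ 0.1 -0.7  0.8] open 1.001
[-0.8663, -0.6476, 0.1627, 0.0001, -0.0001, 1.4743] rows 15.4
```

>>> {"op": "carry_out", "data": {"increments": [[-0.866,-0.648,0.1,0,0,0.9],[-0.866,-0.648,0.1,0,0,0.9],[-0.866,-0.648,0.1,0,0,0.9],[-0.866,-0.648,0.1,0,0,0.9],[-0.866,-0.648,0.1,0,0,0.9],[-0.866,-0.648,0.1,0,0,0.9],[-0.866,-0.648,0.1,0,0,0.9],[-0.866,-0.648,0.1,0,0,0.9],[-0.866,-0.648,0.1,0,0,0.9],[-0.866,-0.648,0.1,0,0,0.9],[-0.866,-0.648,0.1,0,0,0.9],[-0.866,-0.648,0.1,0,0,0.9]], "hand": 1}}

```text
time_s: 2.3
ee_pos: [509.3, 187.4, 181.5]
tcp_rot: [2.36, 2.067, -0.001]
contact_force: [0.8, -0.2, 0.1]
opening: 0.998
gripper_force: 0.0
```

Run:
```python
from h import *
step([506,195,120],Rgrasp)
from bench import monitor;print(monitor.sense()["joint_positions"].round(2))
```

```text
t 2.3 p [509.3 187.4 181.5] F [ 0.8 -0.2  0.1] open 0.998
[0.0147, -0.009, 0.123, 0.0028, 0.001, 0.5671] rows 5.9
[-0.87  0.28  0.52  1.87 -0.16  1.03 -0.41]
```

>>> {"op": "carry_out", "data": {"increments": [[0.006,-0.006,0.123,0,0,0.567],[0.006,-0.006,0.123,0,0,0.567],[0.006,-0.006,0.123,0,0,0.567],[0.006,-0.006,0.123,0,0,0.567],[0.006,-0.006,0.123,0,0,0.567],[0.006,-0.006,0.123,0,0,0.567],[0.006,-0.006,0.123,0,0,0.567],[0.006,-0.006,0.123,0,0,0.567]]}}

```text
time_s: 3.1
ee_pos: [502.9, 198.9, 119.8]
tcp_rot: [-3.017, -0.873, -0.0]
contact_force: [-0.4, 0.3, -0.2]
opening: 1.003
gripper_force: 0.0
```

Run:
```python
from h import *
step([506,195,80],Rgrasp,([506,195,38],Rgrasp))
from bench import monitor;print(monitor.sense()["joint_positions"].round(2))
```

```text
t 3.1 p [502.9 198.9 119.8] F [-0.4  0.3 -0.2] open 1.003
[0.001, 0.0099, 0.0797, -0.0002, -0.0001, 0.0098] rows 0.8
[0.001, 0.0099, 0.1637, -0.0002, -0.0001, 0.0098] rows 1.6
[-1.    0.39  0.68  1.93 -0.31  0.92 -1.18]
```

>>> {"op": "carry_out", "data": {"increments": [[0.001,0.01,0.05,0,0,0.01],[0.001,0.01,0.1,0,0,0.01],[0.001,0.01,0.14,0,0,0.01],[0.001,0.01,0.164,0,0,0.01],[0.001,0.01,0.164,0,0,0.01],[0.001,0.01,0.164,0,0,0.01],[0.001,0.01,0.164,0,0,0.01]]}}

```text
time_s: 3.8
ee_pos: [507.2, 194.6, 38.9]
tcp_rot: [-3.025, -0.844, -0.003]
contact_force: [-0.2, -0.2, -0.2]
opening: 1.001
gripper_force: 0.0
```

>>> {"op": "carry_out", "data": {"increments": [[0,0,0,0,0,0],[0,0,0,0,0,0],[0,0,0,0,0,0],[0,0,0,0,0,0],[0,0,0,0,0,0],[0,0,0,0,0,0],[0,0,0,0,0,0],[0,0,0,0,0,0]], "hand": 0}}

```text
time_s: 4.6
ee_pos: [506.4, 194.5, 38.1]
tcp_rot: [-3.026, -0.844, -0.001]
contact_force: [-1.0, 1.0, 5.4]
opening: 0.176
gripper_force: 60.0
```

Run:
```python
from h import *
mid=(C0+F[:2])/2
step([506,195,180],Rgrasp,(F+RcarT[:,2]*120,Rseat))
from bench import monitor;print(monitor.sense()["joint_positions"].round(2))
```

```text
t 4.6 p [506.4 194.5  38.1] F [-1.   1.   5.4] open 0.176
[-0.0001, -0.0014, -0.2838, -0.0003, -0.0003, -0.0026] rows 2.8
[-0.3953, 0.6043, -0.3718, -0.165, 0.2655, 0.2151] rows 8.1
[-0.92  0.52  0.61  1.98 -0.42  0.77 -1.09]
```

>>> {"op": "carry_out", "data": {"increments": [[0,0,-0.07,0,0,0],[0,0,-0.15,0,0,0],[0,0,-0.22,0,0,0],[0,0,-0.28,0,0,0],[-0.05,0.08,-0.3,-0.02,0.03,0.03],[-0.1,0.15,-0.31,-0.04,0.07,0.05],[-0.15,0.23,-0.33,-0.06,0.1,0.08],[-0.2,0.3,-0.35,-0.08,0.13,0.11],[-0.25,0.38,-0.36,-0.1,0.17,0.13],[-0.3,0.45,-0.37,-0.13,0.2,0.16],[-0.35,0.53,-0.37,-0.15,0.23,0.19],[-0.395,0.604,-0.372,-0.165,0.266,0.215]]}}

```text
time_s: 5.8
ee_pos: [491.8, -168.0, 222.6]
tcp_rot: [2.91, 0.288, 0.701]
contact_force: [1.3, -0.7, -2.9]
opening: 0.175
gripper_force: 59.5
```

>>> {"op": "carry_out", "data": {"increments": [[0,0,0,0,0,0],[0,0,0,0,0,0],[0,0,0,0,0,0]]}}

```text
time_s: 6.1
ee_pos: [493.1, -165.5, 223.2]
tcp_rot: [2.91, 0.293, 0.699]
contact_force: [0.2, -0.2, -2.1]
opening: 0.18
gripper_force: 59.6
```

Run:
```python
from h import *
from bench import camera,monitor
step(F+RcarT[:,2]*90,Rseat)
s=monitor.sense();R0=Ro.from_rotvec(s["tcp_rot"]).as_matrix();print(s["joint_positions"].round(2))
# car frame from tool: x=tool x? y=-tool y,z=-tool z
Rc=np.c_[R0[:,0],-R0[:,1],-R0[:,2]];o=s["ee_pos"]+R0[:,2]*38
for n in("top","side"):
    c=camera(n);np.savez(f"{n}1.npz",**c);cv2.imwrite(f"pics/{n}1.png",c["pixels"])
T=np.load("top1.npz");S=np.load("side1.npz")
r=[cv2.resize(ortho(c,o+Rc[:,2]*8,Rc[:,0],Rc[:,1],100,2),(400,400)) for c in(T,S)]
cv2.imwrite("pics/o1.png",np.hstack(r))
```

```text
t 6.1 p [ 493.1 -165.5  223.2] F [ 0.2 -0.2 -2.1] open 0.18
[0.001, 0.0022, 0.0596, -0.0003, 0.0005, 0.0009] rows 0.6
[-0.89 -0.26  1.02  2.23  0.41  0.58 -1.49]
```

View pics/o1.png

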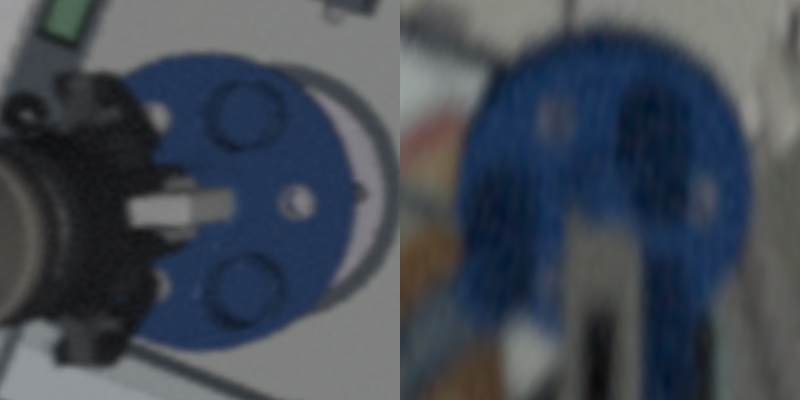

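```bash
cat >> h.py <<'E'
off=RcarT@np.array([-1.6,1.2,0])
E
python3 - <<'E'
from h import *
step(F+RcarT[:,2]*60+off,Rseat)
E
```

```text
t 6.2 p [ 493.7 -165.1  223.5] F [-0.2  0.2 -2.7] open 0.176
[-0.0036, 0.0002, 0.1198, -0.0001, 0.0001, 0.0018] rows 1.2
```

>>> {"op": "carry_out", "data": {"increments": [[-0.004,0,0.05,0,0,0.002],[-0.004,0,0.09,0,0,0.002],[-0.004,0,0.12,0,0,0.002],[-0.004,0,0.12,0,0,0.002],[-0.004,0,0.12,0,0,0.002],[-0.004,0,0.12,0,0,0.002]]}}

```text
time_s: 6.8
ee_pos: [520.2, -170.1, 169.7]
tcp_rot: [2.913, 0.291, 0.703]
contact_force: [0.8, -0.2, -2.8]
opening: 0.178
gripper_force: 59.6
```

Run:
```python
from h import *
from bench import camera,monitor
step(F+RcarT[:,2]*50+off,Rseat)
s=monitor.sense();R0=Ro.from_rotvec(s["tcp_rot"]).as_matrix()
Rc=np.c_[R0[:,0],-R0[:,1],-R0[:,2]];o=s["ee_pos"]+R0[:,2]*38
print("o in flange",(RcarT.T@(o-F)).round(2))
for n in("top","side"):
    c=camera(n);np.savez(f"{n}2.npz",**c)
T=np.load("top2.npz");S=np.load("side2.npz");T0=np.load("top0.npz")
a=ortho(T,o+Rc[:,2]*8,Rc[:,0],Rc[:,1],95,4)
b=cv2.resize(ortho(S,o+Rc[:,2]*8,Rc[:,0],Rc[:,1],95,4),(400,400))
# same view of the bare studs: nose tips plane vs carousel-frame axes, first pic
c0=cv2.resize(ortho(T0,F+RcarT[:,2]*18,RcarT[:,0],RcarT[:,1],95,4),(400,400))
a=cv2.resize(a,(800,800))[100:700]
# crop right part of a
cv2.imwrite("pics/o2.png",np.hstack([a[:,380:780],np.vstack([b[50:350],c0[50:350]])]))
```

```text
t 6.8 p [ 520.2 -170.1  169.7] F [ 0.8 -0.2 -2.8] open 0.178
[-0.0009, 0.0013, 0.0194, -0.0023, -0.0013, -0.0006] rows 0.2
o in flange [-1.08  1.93 21.7 ]
```

View pics/o2.png

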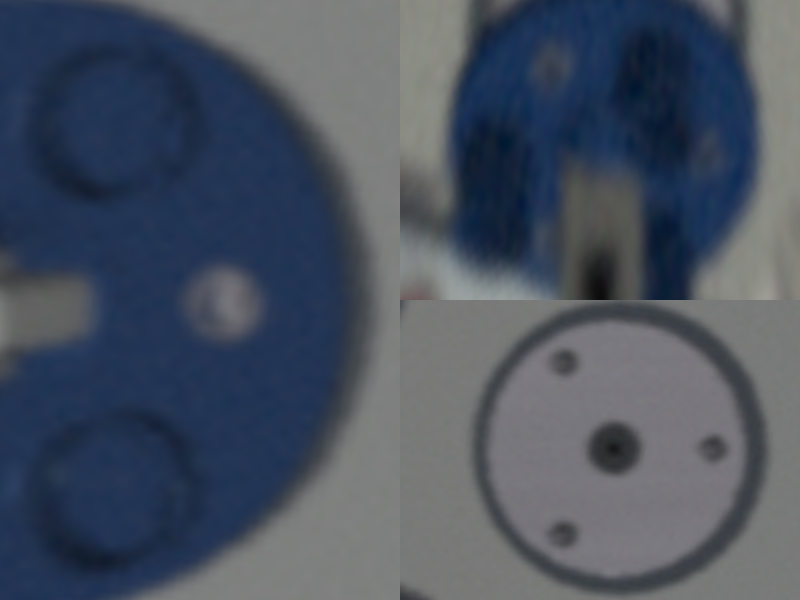

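>>> {"op": "carry_out", "data": {"increments": [[0,0,0.006,0,0,0],[0,0,0.012,0,0,0],[0,0,0.018,0,0,0],[0,0,0.022,0,0,0],[0,0,0.022,0,0,0]]}}

```text
time_s: 7.4
ee_pos: [524.3, -172.9, 160.8]
tcp_rot: [2.909, 0.286, 0.701]
contact_force: [0.0, -0.2, -2.9]
opening: 0.176
gripper_force: 59.6
```

```bash
cat >> h.py <<'E'
def car():
    from bench import monitor
    s=monitor.sense();R0=Ro.from_rotvec(s["tcp_rot"]).as_matrix();o=s["ee_pos"]+R0[:,2]*38
    print("o in flange",(RcarT.T@(o-F)).round(2),"F flange",(RcarT.T@s["contact_force"]).round(1),"M",(RcarT.T@s["wrist_torque"]).round(2),"rot",Ro.from_matrix(Rseat.T@R0).as_rotvec(degrees=True).round(2))
E
python3 -c "
from h import *
car()"
```

```text
o in flange [-2.04 -0.07 11.68] F flange [-1.3  0.3 -2.6] M [0.36 0.75 0.02] rot [-0.05  0.03  0.16]
```

>>> {"op": "carry_out", "data": {"increments": [[0.001,-0.002,0,0,0,0],[0.001,-0.002,0.004,0,0,0],[0.001,-0.002,0.008,0,0,0],[0.001,-0.002,0.012,0,0,0],[0.001,-0.002,0.012,0,0,0]]}}

```text
time_s: 7.9
ee_pos: [524.4, -171.2, 159.5]
tcp_rot: [2.907, 0.286, 0.705]
contact_force: [0.8, -1.1, -0.9]
opening: 0.177
gripper_force: 59.8
```

```bash
python3 -c "
from h import *
car()"
```

```text
o in flange [-1.98  1.76 10.68] F flange [ 0.1 -1.  -1.2] M [-0.06  0.44 -0.  ] rot [-0.13  0.17  0.16]
```

>>> {"op": "carry_out", "data": {"increments": [[0,0,0,0,0,0],[0,0,0,0,0,0],[0,0,0,0,0,0]]}}

```text
time_s: 8.2
ee_pos: [524.4, -171.1, 159.5]
tcp_rot: [2.908, 0.286, 0.705]
contact_force: [1.4, -2.4, -0.7]
opening: 0.175
gripper_force: 59.8
```

Run:
```python
from h import *
from bench import camera
car()
o=F+RcarT[:,2]*11
for n in("top","side"):
    c=camera(n);np.savez(f"{n}3.npz",**c)
T=np.load("top3.npz");S=np.load("side3.npz")
car()
a=cv2.resize(ortho(T,o+RcarT[:,2]*8,RcarT[:,0],RcarT[:,1],95,4),(800,800))[100:700]
b=ortho(S,o+RcarT[:,2]*8,RcarT[:,0],RcarT[:,1],95,4)
b=cv2.resize(b,(800,800))[100:700]
cv2.imwrite("pics/o3.png",np.hstack([a[:,380:780],b[:,250:650]]))
```

```text
o in flange [-2.06  1.84 10.64] F flange [ 0.4 -2.5 -1.5] M [-0.28  0.15 -0.05] rot [-0.12  0.16  0.17]
o in flange [-2.11  1.87 10.62] F flange [ 1.9 -1.  -1.3] M [-0.34  0.16 -0.05] rot [-0.11  0.16  0.17]
```

View pics/o3.png

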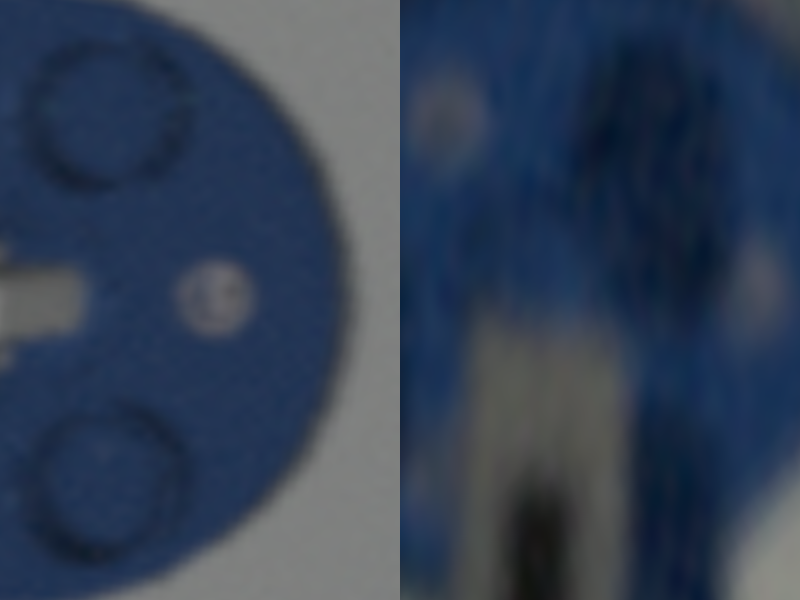

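>>> {"op": "carry_out", "data": {"increments": [[0.002,0.001,0,0,0,0],[0.003,0.002,0,0,0,0],[0.003,0.002,0,0,0,0],[0.003,0.002,0,0,0,0]]}}

```text
time_s: 8.7
ee_pos: [524.4, -171.2, 159.8]
tcp_rot: [2.909, 0.286, 0.702]
contact_force: [0.8, -1.5, -3.0]
opening: 0.178
gripper_force: 59.6
```

```bash
python3 -c "
from h import *
car()"
```

```text
o in flange [-1.97  1.76 10.89] F flange [-0.9 -1.  -3.1] M [ 0.06  0.53 -0.04] rot [-0.07  0.06  0.17]
```

```bash
python3 -c "
from h import *
from bench import monitor
s=monitor.sense();print(s['joint_positions'].round(3),s['joint_torque'].round(2),s['joint_velocities'].round(3))
car()"
```

```text
[-1.444 -0.494  1.455  2.254  0.981  0.636 -1.981] [-1.800e-01  1.907e+01 -1.164e+01 -2.162e+01  7.900e-01 -1.490e+00
  2.000e-02] [ 0.    -0.    -0.002  0.003 -0.001 -0.001 -0.008]
o in flange [-1.97  1.76 10.89] F flange [-0.9 -1.  -3.1] M [ 0.06  0.53 -0.04] rot [-0.07  0.06  0.17]
```

>>> {"op": "carry_out", "data": {"increments": [[0,0,0.002,0,0,0],[0,0,0.004,0,0,0],[0,0,0.006,0,0,0],[0,0,0.006,0,0,0]]}}

```text
time_s: 9.1
ee_pos: [524.5, -171.1, 159.6]
tcp_rot: [2.907, 0.285, 0.704]
contact_force: [0.7, -0.8, -1.4]
opening: 0.177
gripper_force: 59.7
```

```bash
python3 -c "
from h import *
from bench import monitor
s=monitor.sense();print(s['joint_positions'].round(3),s['joint_torque'].round(2))
car()"
```

```text
[-1.444 -0.494  1.455  2.255  0.986  0.634 -1.986] [-4.600e-01  1.889e+01 -1.162e+01 -2.098e+01  6.500e-01 -1.490e+00
  1.000e-02]
o in flange [-1.88  1.85 10.65] F flange [-0.1 -0.6 -1.7] M [-0.04  0.46  0.01] rot [-0.14  0.15  0.17]
```

```bash
cat > kin.py <<'E'
import numpy as np
from scipy.spatial.transform import Rotation as Ro
from scipy.optimize import least_squares
import itertools
S=[([-1.392,.3992,.04504,1.53787,-.01868,1.20692,-.0507],[178.2,625.1,231.3],[-.43477,-3.11125,.0031]),
([-1.,.39,.68,1.93,-.31,.92,-1.18],[502.9,198.9,119.8],[-3.017,-.873,0]),
([-.92,.52,.61,1.98,-.42,.77,-1.09],[506.4,194.5,38.1],[-3.026,-.844,-.001]),
([-.89,-.26,1.02,2.23,.41,.58,-1.49],[493.1,-165.5,223.2],[2.91,.293,.699]),
([-1.444,-.494,1.455,2.255,.986,.634,-1.986],[524.5,-171.1,159.6],[2.907,.285,.704])]
def fk(q,x,s):
    o1,o7,d1,L1,a3,a4,L2,a6,L3,a1=x
    R=np.eye(3);p=np.zeros(3);P=[]
    for ax,ang,t in(("z",s[0]*q[0]+o1,[a1,0,d1]),("y",q[1],[0,0,0]),("z",s[1]*q[2],[a3,0,L1]),("y",q[3],[a4,0,0]),("z",s[2]*q[4],[0,0,L2]),("y",q[5],[a6,0,0]),("z",s[3]*q[6]+o7,[0,0,L3])):
        R=R@Ro.from_euler(ax,ang).as_matrix();p=p+R@np.array(t);P.append(p)
    return p,R,P
def res(x,s):
    r=[]
    for q,p,w in S:
        P,R,_=fk(q,x,s);r+=[*((P-p)/5),*(Ro.from_matrix(R.T@Ro.from_rotvec(w).as_matrix()).as_rotvec()/.01)]
    return np.array(r)
if __name__=="__main__":
    best=[]
    for s in itertools.product([1,-1],repeat=4):
        for o1 in(-2.7,-1.3,0.,1.3,2.7):
          for o7 in(0.,1.57,3.14,-1.57):
            try:f=least_squares(res,[o1,o7,300,400,0,0,400,0,300,0],args=(s,),loss="soft_l1",max_nfev=60)
            except Exception:continue
            best.append((f.cost,s,f.x.round(3)))
    best.sort(key=lambda b:b[0])
    for b in best[:4]:print(b[0],b[1],b[2].tolist())
E
python3 kin.py
```

```text
10.26921153123002 (-1, -1, -1, -1) [458.619, 535.59, 256.057, 509.764, -24.731, -23.524, 502.463, -8.13, 340.692, -12.24]
10.269211531231583 (-1, -1, -1, -1) [12.513, 698.953, 256.057, 509.764, -24.731, -23.524, 502.463, -8.13, 340.692, -12.24]
10.26921153123695 (-1, -1, -1, -1) [75.345, 146.032, 256.057, 509.764, -24.731, -23.524, 502.463, -8.13, 340.692, -12.24]
10.269211531237826 (-1, -1, -1, -1) [-0.053, 177.448, 256.057, 509.764, -24.731, -23.524, 502.463, -8.13, 340.692, -12.24]
```

```bash
cat >> kin.py <<'E'
X0=[-0.053,1.519,256.057,509.764,-24.731,-23.524,502.463,-8.13,340.692,-12.24];SG=(-1,)*4
lo=np.array([-2.82,-.49,-1.37,0,-1.36,.23,-2.94]);hi=np.array([2.82,2.23,1.46,2.46,4.5,2,2.94])
def ik(p,R,q0):
    def f(q):
        P,Rr,_=fk(q,X0,SG);return np.r_[(P-p)/2,Ro.from_matrix(Rr.T@R).as_rotvec()/.005]
    q0=np.clip(q0,lo+.01,hi-.01)
    r=least_squares(f,q0,bounds=(lo,hi),max_nfev=80);return r.x,r.cost
def scan(p,R,n=60,seed=0):
    g=np.random.default_rng(seed);o=[]
    for i in range(n):
        q,c=ik(p,R,g.uniform(lo,hi))
        if c<.5:o.append(q)
    o=np.array(o)
    if len(o):
        m=np.minimum(o-lo,hi-o).min(1);o=np.c_[m,o][np.argsort(-m)]
    return o
E
python3 - <<'E'
from kin import *;from h import F,RcarT,RF
import h
print(np.abs(res(X0,SG)).reshape(-1,6).round(1))
for k in range(6):
    R=h.Rseat@Ro.from_euler("z",60*k,degrees=True).as_matrix()
    o=scan(F+38*RcarT[:,2],R,40);print("roll",60*k,len(o));print(o[:4].round(2))
E
```

```text
[[1.6 0.  1.1 0.  0.  0.1]
 [0.1 0.4 2.  0.1 0.6 0.6]
 [0.1 0.4 3.3 0.  0.3 0. ]
 [0.4 0.7 0.4 2.1 0.  0.4]
 [0.8 0.4 1.  2.3 0.9 0.4]]
roll 0 14
[[ 0.17 -0.69  0.13  1.02  2.23 -0.51  0.4  -0.64]
 [ 0.16 -0.54  0.11  0.87  2.23 -0.44  0.39 -0.69]
 [ 0.15 -0.18  0.09  0.5   2.22 -0.34  0.38 -0.78]
 [ 0.14  0.01  0.08  0.3   2.22 -0.3   0.37 -0.81]]
roll 60 9
[[ 0.16 -0.49  0.1   0.82  2.23 -0.42  0.39 -1.76]
 [ 0.14  0.13  0.08  0.18  2.22 -0.27  0.37 -1.88]
 [ 0.14  0.38  0.08 -0.07  2.22 -0.22  0.37 -1.92]
 [ 0.14  0.39  0.08 -0.08  2.22 -0.22  0.37 -1.92]]
roll 120 23
[[ 0.08  1.54  0.2  -1.29  2.24  0.3   0.38  2.86]
 [ 0.05  1.56  0.22 -1.32  2.24  0.36  0.38  2.81]
 [ 0.03  1.58  0.23 -1.34  2.24  0.39  0.39  2.79]
 [ 0.03  1.5   0.18 -1.24  2.24  0.25  0.37  2.91]]
roll 180 14
[[ 0.17 -0.59  0.11  0.92  2.23 -0.46  0.4   2.47]
 [ 0.14  0.24  0.08  0.07  2.22 -0.25  0.37  2.29]
 [ 0.14  0.32  0.08 -0.01  2.22 -0.23  0.37  2.28]
 [ 0.14  0.54  0.08 -0.23  2.22 -0.19  0.37  2.24]]
roll 240 16
[[ 0.15 -0.4   0.1   0.73  2.23 -0.4   0.38  1.36]
 [ 0.14  1.49  0.17 -1.22  2.24  0.23  0.37  0.84]
 [ 0.14  0.26  0.08  0.05  2.22 -0.25  0.37  1.24]
 [ 0.14  1.48  0.17 -1.21  2.24  0.21  0.37  0.85]]
roll 300 23
[[ 0.16 -0.58  0.11  0.91  2.23 -0.46  0.39  0.37]
 [ 0.16 -0.49  0.1   0.81  2.23 -0.42  0.39  0.34]
 [ 0.16 -0.42  0.1   0.74  2.23 -0.4   0.39  0.32]
 [ 0.15 -0.23  0.09  0.54  2.22 -0.35  0.38  0.28]]
```

```bash
cat >> kin.py <<'E'
def jac(q):
    P,R,_=fk(q,X0,SG);J=np.zeros((6,7))
    for i in range(7):
        d=np.zeros(7);d[i]=1e-4;P2,R2,_=fk(q+d,X0,SG)
        J[:3,i]=(P2-P)/1e-4/1000;J[3:,i]=Ro.from_matrix(R2@R.T).as_rotvec()/1e-4
    return P,R,J
def follow(q,wps,n=40,lam=.05,iters=1,kn=0,qn=None,verbose=0):
    """wps: list of (p,R); differential IK"""
    q=np.array(q,float)
    for p,R in wps:
        P0,R0,_=fk(q,X0,SG);w=Ro.from_matrix(R0.T@R).as_rotvec()
        for i in range(1,n+1):
            pt=P0+(p-P0)*i/n;Rt=R0@Ro.from_rotvec(w*i/n).as_matrix()
            for _ in range(iters):
                P,Rr,J=jac(q);e=np.r_[(pt-P)/1000,Ro.from_matrix(Rt@Rr.T).as_rotvec()]
                A=J.T@np.linalg.inv(J@J.T+lam**2*np.eye(6));dq=A@e
                if kn:dq=dq+kn*(np.eye(7)-A@J)@(qn-q)
                q=np.clip(q+dq,lo,hi)
        if verbose:print(q.round(2),"err mm",np.linalg.norm(fk(q,X0,SG)[0]-p).round(1))
    return q
E
python3 - <<'E'
from kin import *;import h
Rr=lambda w:Ro.from_rotvec(w).as_matrix()
q0=np.array(S[0][0])
mid=(lo+hi)/2
for lab,kw in(("dls",dict(lam=.02,iters=2)),("dls.2",dict(lam=.15,iters=3)),("nullq0",dict(lam=.02,iters=2,kn=.05,qn=q0)),("nullmid",dict(lam=.02,iters=2,kn=.05,qn=mid))):
    print(lab)
    q=follow(q0,[(np.array([509.3,187.4,181.5]),Rr([2.36,2.067,-.001])),(np.array(S[1][1]),Rr(S[1][2])),(np.array(S[2][1]),Rr(S[2][2])),(np.array([506,195,178.]),h.Rgrasp),(np.array(S[3][1]),Rr(S[3][2])),(np.array(S[4][1]),Rr(S[4][2]))],verbose=1,**kw)
E
echo actual B -0.87  0.28  0.52  1.87 -0.16  1.03 -0.41, C -1 .39 .68 1.93 -.31 .92 -1.18, D -.92 .52 .61 1.98 -.42 .77 -1.09, E -.89 -.26 1.02 2.23 .41 .58 -1.49
```

```text
dls
[-0.87  0.28  0.54  1.86 -0.16  1.05 -0.4 ] err mm 0.0
[-0.99  0.37  0.67  1.92 -0.28  0.94 -1.19] err mm 0.0
[-0.92  0.49  0.61  1.97 -0.39  0.79 -1.12] err mm 0.0
[-1.02  0.31  0.7   1.86 -0.23  1.05 -1.25] err mm 0.0
[-0.8  -0.22  0.99  2.23  0.27  0.56 -1.34] err mm 0.0
[-0.98  0.13  1.32  2.25 -0.52  0.42 -0.64] err mm 0.1
dls.2
[-0.87  0.28  0.54  1.86 -0.16  1.05 -0.4 ] err mm 0.1
[-0.99  0.37  0.67  1.92 -0.28  0.94 -1.19] err mm 0.1
[-0.92  0.49  0.61  1.97 -0.39  0.79 -1.12] err mm 0.0
[-1.01  0.31  0.7   1.86 -0.23  1.05 -1.25] err mm 0.0
[-0.8  -0.22  0.98  2.23  0.27  0.56 -1.34] err mm 0.3
[-1.16 -0.01  1.44  2.26 -0.14  0.39 -0.99] err mm 12.4
nullq0
[-0.88  0.28  0.54  1.86 -0.16  1.05 -0.4 ] err mm 0.0
[-1.02  0.38  0.7   1.92 -0.3   0.95 -1.18] err mm 0.0
[-0.99  0.51  0.69  1.97 -0.45  0.81 -1.07] err mm 0.0
[-1.05  0.32  0.74  1.86 -0.24  1.06 -1.23] err mm 0.0
[-0.47 -0.14  0.71  2.22  0.05  0.55 -1.14] err mm 0.1
[-0.54  0.07  0.85  2.24 -0.34  0.39 -0.79] err mm 0.1
nullmid
[-0.12  0.26 -0.33  1.85  0.1   1.04 -0.62] err mm 0.1
[-0.22  0.32 -0.25  1.92  0.1   0.92 -1.52] err mm 0.1
[-0.22  0.43 -0.24  1.97  0.15  0.75 -1.57] err mm 0.1
[-0.21  0.26 -0.25  1.86  0.07  1.03 -1.5 ] err mm 0.1
[ 0.08 -0.1   0.23  2.21 -0.12  0.55 -0.97] err mm 0.1
[ 0.15  0.05  0.16  2.23 -0.24  0.38 -0.86] err mm 0.1
actual B -0.87 0.28 0.52 1.87 -0.16 1.03 -0.41, C -1 .39 .68 1.93 -.31 .92 -1.18, D -.92 .52 .61 1.98 -.42 .77 -1.09, E -.89 -.26 1.02 2.23 .41 .58 -1.49
```

```bash
cat > search.py <<'E'
from kin import *;import h
from bench import monitor
from multiprocessing import Pool
F=h.F;n=h.RcarT[:,2]
def sim(q,wps,nn=14):
    m=9;q=np.array(q)
    for i,(p,R) in enumerate(wps):
        P0,R0,_=fk(q,X0,SG);w=Ro.from_matrix(R0.T@R).as_rotvec()
        for k in range(1,nn+1):
            pt=P0+(p-P0)*k/nn;Rt=R0@Ro.from_rotvec(w*k/nn).as_matrix()
            P,Rr,J=jac(q);e=np.r_[(pt-P)/1000,Ro.from_matrix(Rt@Rr.T).as_rotvec()]
            q=q+J.T@np.linalg.solve(J@J.T+4e-4*np.eye(6),e)
            if i>0:m=min(m,np.minimum(q-lo,hi-q).min())
    return q,m,np.linalg.norm(fk(q,X0,SG)[0]-wps[-1][0])
def one(a):
    q0,seed=a;g=np.random.default_rng(seed)
    p=np.array([g.uniform(400,540),g.uniform(-150,250),g.uniform(230,380)])
    R1=h.Rgrasp@Ro.from_euler("z",g.uniform(-2,2)).as_matrix()@Ro.from_rotvec([g.uniform(-.7,.7),g.uniform(-.7,.7),0]).as_matrix()
    k=g.choice([0,0,1,2]);Rs=h.Rseat@Ro.from_euler("z",120*k,degrees=True).as_matrix()
    wps=[(F+n*130,h.Rseat),(p,R1),(F+n*100,Rs),(F+n*38,Rs)]
    q,m,e=sim(q0,wps);return m,e,k,p,R1,q
if __name__=="__main__":
    q0=monitor.sense()["joint_positions"]
    with Pool() as P:r=P.map(one,[(q0,i) for i in range(500)],chunksize=5)
    r=[x for x in r if x[1]<2];r.sort(key=lambda x:-x[0])
    for m,e,k,p,R1,q in r[:6]:print(round(m,3),k,p.round(),Ro.from_matrix(R1).as_rotvec().round(3),np.degrees(np.arccos(-R1[2,2])).round(),q.round(2))
E
time python3 search.py
```

```text
-0.075 0 [448.  27. 352.] [ 2.853 -0.289 -0.161] 17.0 [-1.51 -0.52  1.54  2.24  1.    0.61 -1.98]
-0.076 0 [487.  80. 249.] [ 2.034  1.085 -0.215] 48.0 [-1.51 -0.51  1.54  2.24  1.    0.6  -1.98]
-0.084 0 [472. 230. 252.] [ 2.411 -1.733 -0.36 ] 16.0 [-1.51 -0.53  1.53  2.24  1.02  0.62 -2.  ]
-0.088 0 [487. -82. 259.] [-2.137  1.601 -0.262] 29.0 [-1.51 -0.51  1.54  2.24  0.99  0.6  -1.97]
-0.09 0 [462. 213. 264.] [2.846 0.941 0.468] 19.0 [-1.51 -0.49  1.55  2.24  0.97  0.58 -1.96]
-0.091 0 [492.  39. 295.] [2.345 1.18  0.504] 34.0 [-1.51 -0.49  1.55  2.24  0.97  0.58 -1.96]
real	0m5.280s
user	0m20.562s
sys	0m0.056s
```

```bash
cat > s2.py <<'E'
from search import *
def pose(g):
    p=np.array([g.uniform(380,560),g.uniform(-180,300),g.uniform(220,420)])
    return p,h.Rgrasp@Ro.from_euler("z",g.uniform(-2.6,2.6)).as_matrix()@Ro.from_rotvec([g.uniform(-.6,.6),g.uniform(-.6,.6),0]).as_matrix()
def two(a):
    q0,seed=a;g=np.random.default_rng(seed);w=[pose(g) for _ in range(g.integers(1,4))]
    k=g.choice([0,1,2]);Rs=h.Rseat@Ro.from_euler("z",120*k,degrees=True).as_matrix()
    wps=[(F+n*130,h.Rseat),*w,(F+n*110,Rs),(F+n*38,Rs)]
    q,m,e=sim(q0,wps);return m,e,k,w,q
if __name__=="__main__":
    q0=monitor.sense()["joint_positions"]
    qa=sim(q0,[(F+n*130,h.Rseat)])[0];print("after rise",qa.round(2))
    with Pool() as P:r=P.map(two,[(q0,i) for i in range(6000)],chunksize=20)
    r=[x for x in r if x[1]<2];r.sort(key=lambda x:-x[0])
    for m,e,k,w,q in r[:5]:
        print(round(m,3),k,q.round(2))
        for p,R in w:print("   ",p.round(),Ro.from_matrix(R).as_rotvec().round(3).tolist(),np.degrees(np.arccos(-R[2,2])).round())
E
time python3 s2.py
```

```text
after rise [-1.23 -0.6   1.15  2.22  0.88  0.83 -1.89]
-0.01 2 [-0.61  0.12  0.94  2.23 -0.47  0.4   1.42]
    [485. -99. 344.] [1.888, -1.791, -0.453] 35.0
    [416.  57. 326.] [2.609, -0.7, -0.539] 32.0
    [554. -58. 285.] [-2.055, -1.663, -0.346] 31.0
-0.015 0 [-0.8   0.15  1.15  2.23 -0.57  0.42 -0.58]
    [485. 242. 364.] [2.532, -1.423, -0.393] 20.0
    [451. -68. 362.] [-2.776, 0.383, 0.814] 35.0
-0.016 0 [-0.4   0.1   0.73  2.23 -0.4   0.38 -0.73]
    [497.  43. 384.] [2.279, -1.298, -0.165] 30.0
    [453. 210. 311.] [-2.33, -1.446, 0.951] 41.0
    [518. 198. 358.] [-2.044, -2.371, -0.079] 3.0
-0.021 0 [-0.49  0.1   0.82  2.23 -0.42  0.39 -0.71]
    [483. 206. 272.] [2.609, -0.852, -0.097] 23.0
    [ 421. -173.  267.] [-2.049, -1.952, 0.952] 38.0
-0.031 2 [-0.6   0.11  0.93  2.23 -0.46  0.4   1.42]
    [ 447. -115.  387.] [2.176, -1.552, -0.162] 27.0
    [535. -96. 390.] [-2.486, -1.452, 0.149] 16.0
    [388. 295. 340.] [-1.843, -1.64, -0.202] 39.0
real	1m11.842s
user	4m44.144s
sys	0m0.142s
```

Run:
```python
from h import *
Rd=tool([0,0,-1],-RcarT[:,1])
step(F+RcarT[:,2]*(38+10.6+40),Rseat,([540,-40,230],Rd))
```

```text
t 9.1 p [ 524.5 -171.1  159.6] F [ 0.7 -0.8 -1.4] open 0.177
[0.0042, 0.0041, -0.0799, 0.0016, -0.0017, -0.0019] rows 0.8
[0.1451, -0.2256, -0.1327, 0.1112, -0.2929, 0.0236] rows 3.3
```

>>> {"op": "carry_out", "data": {"increments": [[0,0,-0.05,0,0,0],[0,0,-0.1,0,0,0],[0.02,-0.03,-0.12,0.02,-0.04,0],[0.05,-0.07,-0.13,0.04,-0.1,0.01],[0.08,-0.12,-0.14,0.06,-0.16,0.01],[0.11,-0.17,-0.15,0.09,-0.23,0.02],[0.145,-0.226,-0.15,0.11,-0.293,0.024],[0.145,-0.226,-0.15,0.11,-0.293,0.024],[0.145,-0.226,-0.15,0.11,-0.293,0.024]]}}

```text
time_s: 10.0
ee_pos: [499.9, -35.4, 255.9]
tcp_rot: [3.124, 0.25, 0.05]
contact_force: [-0.5, -0.2, -2.8]
opening: 0.177
gripper_force: 61.0
```

```bash
cat > s3.py <<'E'
from s2 import *
Rd=h.tool([0,0,-1],-h.RcarT[:,1])
def three(a):
    q0,seed=a;g=np.random.default_rng(seed);w=[pose(g) for _ in range(g.integers(1,4))]
    k=g.choice([0,1,2]);Rs=h.Rseat@Ro.from_euler("z",120*k,degrees=True).as_matrix()
    wps=[(fk(q0,X0,SG)[0],fk(q0,X0,SG)[1]),*w,(F+n*110,Rs),(F+n*38,Rs)]
    q,m,e=sim(q0,wps);return m,e,k,w,q
if __name__=="__main__":
    s=monitor.sense();q0=s["joint_positions"];print(q0.round(3),s["ee_pos"].round(1),s["tcp_rot"].round(3))
    print(fk(q0,X0,SG)[0].round(1),Ro.from_matrix(fk(q0,X0,SG)[1]).as_rotvec().round(3))
    with Pool() as P:r=P.map(three,[(q0,i) for i in range(4000)],chunksize=20)
    r=[x for x in r if x[1]<2];r.sort(key=lambda x:-x[0]+.02*len(x[3]))
    for m,e,k,w,q in r[:6]:
        print(round(m,3),k,q.round(2))
        for p,R in w:print("   ",p.round(),Ro.from_matrix(R).as_rotvec().round(3).tolist(),np.degrees(np.arccos(-R[2,2])).round())
E
python3 s3.py
```

```text
[-1.826 -0.494  1.455  1.895  0.525  1.314 -1.929] [499.9 -35.4 255.9] [3.124 0.25  0.05 ]
[493.2 -45.3 268.4] [3.123 0.248 0.049]
0.023 0 [-0.68  0.12  1.01  2.23 -0.5   0.4  -0.65]
    [410.  63. 352.] [2.338, -1.049, 0.177] 34.0
    [554. -61. 260.] [2.231, 1.858, -0.826] 33.0
-0.08 0 [-1.51 -0.51  1.54  2.24  1.    0.6  -1.98]
    [551. 177. 315.] [-2.391, 1.06, -0.265] 32.0
-0.081 0 [-1.51 -0.5   1.54  2.24  0.99  0.59 -1.97]
    [468. 253. 321.] [-2.178, 1.175, 0.141] 39.0
-0.084 0 [-1.51 -0.5   1.54  2.24  0.98  0.59 -1.97]
    [ 535. -165.  405.] [-2.581, 1.254, -0.469] 23.0
-0.092 0 [-1.51 -0.49  1.55  2.25  0.97  0.58 -1.96]
    [497. -16. 222.] [-2.547, 0.587, -0.834] 42.0
-0.093 0 [-1.51 -0.52  1.53  2.24  1.01  0.61 -1.99]
    [399. 131. 412.] [-2.326, 1.063, 0.123] 34.0
```

```bash
cat > refit.py <<'E'
import kin;from kin import *
from bench import monitor
s=monitor.sense()
S.append((s["joint_positions"],s["ee_pos"],s["tcp_rot"]))
f=least_squares(res,X0,args=(SG,),x_scale=[.1,.1]+[30]*8)
print(f.cost,f.x.round(3).tolist());print(res(f.x,SG).reshape(-1,6).round(1))
E
python3 refit.py
cat > s4.py <<'E'
from s2 import *
def pose(g,far):
    while 1:
        p=np.array([g.uniform(380,720),g.uniform(-150,450),g.uniform(260,450)])
        if (p[1]>60 or p[0]<560) :break
    return p,h.Rgrasp@Ro.from_euler("z",g.uniform(-2.6,2.6)).as_matrix()@Ro.from_rotvec([g.uniform(-.6,.6),g.uniform(-.6,.6),0]).as_matrix()
def sim2(q,wps,nn=14):
    m=9;q=np.array(q);mm=[]
    for i,(p,R) in enumerate(wps):
        P0,R0,_=fk(q,X0,SG);w=Ro.from_matrix(R0.T@R).as_rotvec()
        for k in range(1,nn+1):
            pt=P0+(p-P0)*k/nn;Rt=R0@Ro.from_rotvec(w*k/nn).as_matrix()
            P,Rr,J=jac(q);e=np.r_[(pt-P)/1000,Ro.from_matrix(Rt@Rr.T).as_rotvec()]
            q=q+J.T@np.linalg.solve(J@J.T+4e-4*np.eye(6),e)
            if i==0 and k<8:q=np.clip(q,lo,hi)
            else:m=min(m,np.minimum(q-lo,hi-q).min())
        if m<-.02:return q,m,99
    return q,m,np.linalg.norm(fk(q,X0,SG)[0]-wps[-1][0])
def four(a):
    q0,seed=a;g=np.random.default_rng(seed);w=[pose(g,1) for _ in range(g.integers(1,4))]
    k=g.choice([0,1,2]);Rs=h.Rseat@Ro.from_euler("z",120*k,degrees=True).as_matrix()
    wps=[*w,(F+n*110,Rs),(F+n*38,Rs)]
    q,m,e=sim2(q0,wps);return m,e,k,w,q
if __name__=="__main__":
    q0=np.clip(monitor.sense()["joint_positions"],lo,hi)
    with Pool() as P:r=P.map(four,[(q0,i) for i in range(9000)],chunksize=20)
    r=[x for x in r if x[1]<2];r.sort(key=lambda x:-x[0]+.02*len(x[3]));print(len(r))
    for m,e,k,w,q in r[:6]:
        print(round(m,3),k,q.round(2))
        for p,R in w:print("   ",p.round(),Ro.from_matrix(R).as_rotvec().round(3).tolist(),np.degrees(np.arccos(-R[2,2])).round())
E
time python3 s4.py
```

```text
21.069905373479937 [-0.049, 1.523, 258.458, 515.774, -31.14, -16.712, 499.567, -21.486, 347.311, -15.128]
[[-2.   0.5  0.8 -0.  -0.  -0.1]
 [ 0.2  0.1 -2.  -0.1 -0.6 -0.6]
 [ 0.  -0.8 -3.1  0.   0.3 -0. ]
 [ 0.5  1.2  1.1  2.  -0.1  0.4]
 [-0.7  0.7  1.5  2.1  0.9  0.4]
 [-0.9 -1.7  1.7  0.2  0.  -0.1]]
3
0.05 0 [-0.87  0.17  1.23  2.23 -0.63  0.43 -0.53]
    [432. 423. 418.] [2.777, -0.069, 0.462] 26.0
    [701.  94. 370.] [0.488, 2.605, -0.237] 29.0
0.042 0 [-0.22  0.09  0.53  2.22 -0.35  0.38 -0.77]
    [434. 320. 297.] [2.772, 0.359, 0.492] 26.0
    [715.  61. 308.] [-2.739, 0.957, -0.26] 17.0
    [506. 114. 433.] [-1.074, -2.343, -0.279] 34.0
-0.013 0 [-0.85  0.17  1.21  2.23 -0.61  0.43 -0.55]
    [416. 250. 416.] [-2.502, 0.57, -0.597] 39.0
    [479.  31. 374.] [2.702, -0.17, 0.432] 29.0
    [685. 273. 275.] [-2.538, 1.455, 0.766] 30.0
real	0m24.541s
user	1m37.032s
sys	0m0.116s
```

```bash
sed -i 's/^X0=.*;SG/X0=[-0.049,1.523,258.458,515.774,-31.14,-16.712,499.567,-21.486,347.311,-15.128];SG/' kin.py
python3 - <<'E'
from h import *
step([434,320,297],Ro.from_rotvec([2.772,.359,.492]).as_matrix())
E
```

```text
t 10.0 p [499.9 -35.4 255.9] F [-0.5 -0.2 -2.8] open 0.177
[-0.0144, -0.7218, -0.0895, -0.2042, 0.1847, -0.0634] rows 7.3
```

>>> {"op": "carry_out", "data": {"increments": [[-0.002,-0.08,-0.02,-0.02,0.02,-0.01],[-0.004,-0.17,-0.03,-0.05,0.05,-0.015],[-0.006,-0.26,-0.04,-0.08,0.07,-0.02],[-0.008,-0.35,-0.05,-0.1,0.09,-0.03],[-0.01,-0.44,-0.06,-0.13,0.11,-0.04],[-0.012,-0.53,-0.07,-0.15,0.14,-0.05],[-0.013,-0.62,-0.08,-0.18,0.16,-0.055],[-0.014,-0.72,-0.09,-0.204,0.185,-0.063],[-0.014,-0.72,-0.09,-0.204,0.185,-0.063],[-0.014,-0.72,-0.09,-0.204,0.185,-0.063]]}}

```text
time_s: 11.0
ee_pos: [434.9, 318.5, 296.5]
tcp_rot: [2.768, 0.356, 0.492]
contact_force: [0.4, -1.4, -2.7]
opening: 0.177
gripper_force: 61.0
```

```bash
cat >> s4.py <<'E'
    s=monitor.sense();print(s["joint_positions"].round(3),s["ee_pos"].round(1),s["tcp_rot"].round(3))
E
python3 s4.py
```

```text
304
0.179 0 [-0.81  0.17  1.15  2.24 -0.61  0.41 -0.56]
    [598. 180. 373.] [-0.407, -2.978, 0.83] 31.0
0.178 2 [-0.8   0.17  1.14  2.24 -0.6   0.41  1.53]
    [718. 323. 395.] [-1.223, -2.835, -0.497] 18.0
0.178 0 [-0.82  0.17  1.16  2.24 -0.61  0.41 -0.56]
    [615. 246. 279.] [-0.777, -2.878, 0.845] 32.0
0.178 2 [-0.8   0.17  1.14  2.24 -0.6   0.41  1.52]
    [681. 444. 364.] [1.71, 2.49, 0.837] 31.0
0.178 2 [-0.81  0.17  1.16  2.24 -0.61  0.41  1.53]
    [628. 166. 348.] [-0.225, -2.99, 0.636] 24.0
0.178 0 [-0.79  0.16  1.13  2.24 -0.6   0.41 -0.57]
    [708. 429. 284.] [-1.873, -2.334, -0.066] 9.0
[-2.016  0.282  1.225  1.847  0.214  1.131 -2.214] [434.9 318.5 296.5] [2.768 0.356 0.492]
```

Run:
```python
from h import *
from bench import monitor
s=monitor.sense();R0=Ro.from_rotvec(s["tcp_rot"]).as_matrix();R1=Ro.from_rotvec([-.407,-2.978,.83]).as_matrix()
w=Ro.from_matrix(R0.T@R1).as_rotvec();print(np.degrees(np.linalg.norm(w)))
p=np.array([598,180,373.]);p0=s["ee_pos"]
step(p0+(p-p0)*.5,R0@Ro.from_rotvec(w*.5).as_matrix(),(p,R1))
```

```text
157.2541680059608
t 11.0 p [434.9 318.5 296.5] F [ 0.4 -1.4 -2.7] open 0.177
[0.1304, 0.1842, 0.0269, 0.2033, -0.117, -0.8416] rows 9.2
[0.2608, 0.3684, 0.0539, 0.4066, -0.234, -1.6831] rows 18.3
```

>>> {"op": "carry_out", "data": {"increments": [[0.013,0.018,0.003,0.02,-0.012,-0.084],[0.026,0.037,0.005,0.041,-0.023,-0.168],[0.039,0.055,0.008,0.061,-0.035,-0.252],[0.052,0.074,0.011,0.081,-0.047,-0.337],[0.065,0.092,0.013,0.102,-0.059,-0.421],[0.078,0.111,0.016,0.122,-0.07,-0.505],[0.091,0.129,0.019,0.142,-0.082,-0.589],[0.104,0.147,0.022,0.163,-0.094,-0.673],[0.117,0.166,0.024,0.183,-0.105,-0.757],[0.13,0.184,0.027,0.203,-0.117,-0.842],[0.13,0.184,0.027,0.203,-0.117,-0.842]]}}

```text
time_s: 12.1
ee_pos: [519.0, 243.8, 336.0]
tcp_rot: [2.115, 2.065, -0.178]
contact_force: [0.2, -0.6, -2.9]
opening: 0.175
gripper_force: 61.0
```

Run:
```python
from h import *
from bench import monitor
s=monitor.sense();print(s["joint_positions"].round(2))
step([598,180,373],Ro.from_rotvec([-.407,-2.978,.83]).as_matrix())
from kin import *
n=RcarT[:,2]
for k in range(3):
    Rs=Rseat@Ro.from_euler("z",120*k,degrees=True).as_matrix()
    print(k);follow(s["joint_positions"],[(F+n*110,Rs),(F+n*38,Rs)],lam=.02,verbose=1)
    follow(s["joint_positions"],[(np.array([598,180,373]),Ro.from_rotvec([-.407,-2.978,.83]).as_matrix()),(F+n*110,Rs),(F+n*38,Rs)],lam=.02,verbose=1)
```

```text
[-1.28  0.34  0.86  1.55 -0.04  1.43 -0.45]
t 12.1 p [519.  243.8 336. ] F [ 0.2 -0.6 -2.9] open 0.175
[-0.1357, 0.1635, -0.0391, 0.204, -0.1205, -0.8465] rows 9.2
0
[-0.97 -0.25  1.13  2.24  0.38  0.55 -1.44] err mm 0.2
[-1.48 -0.11  1.46  2.29  0.14  0.35 -1.22] err mm 139.1
[-0.93  0.56  0.61  1.2   0.17  1.73  0.95] err mm 0.0
[-0.71 -0.15  0.94  2.23  0.13  0.52 -1.21] err mm 0.1
[-0.72  0.15  1.06  2.23 -0.55  0.4  -0.61] err mm 0.1
1
[-1.29 -0.49  1.22  2.23  0.93  0.79  2.26] err mm 5.4
[-1.51 -0.49  1.46  2.25  1.01  0.6   2.21] err mm 48.1
[-0.93  0.56  0.61  1.2   0.17  1.73  0.95] err mm 0.0
[-0.99 -0.26  1.15  2.24  0.4   0.55  2.73] err mm 0.7
[-1.48 -0.14  1.46  2.29  0.22  0.35  2.89] err mm 133.5
2
[-1.19 -0.45  1.23  2.23  0.73  0.67  0.34] err mm 0.3
[-1.49 -0.41  1.46  2.26  0.86  0.51  0.23] err mm 72.1
[-0.93  0.56  0.61  1.2   0.17  1.73  0.95] err mm 0.0
[-0.79 -0.17  1.01  2.23  0.2   0.52  0.82] err mm 0.2
[-0.83  0.18  1.18  2.24 -0.63  0.42  1.55] err mm 0.2
```

```bash
cat > s5.py <<'E'
from s4 import *
def five(a):
    q0,seed=a;g=np.random.default_rng(seed)
    def pose():
        p=np.array([g.uniform(420,640),g.uniform(60,300),g.uniform(250,420)])
        return p,h.Rgrasp@Ro.from_euler("z",g.uniform(-2.6,2.6)).as_matrix()@Ro.from_rotvec([g.uniform(-.6,.6),g.uniform(-.6,.6),0]).as_matrix()
    w=[pose() for _ in range(g.integers(1,3))]
    k=g.choice([0,1,2]);Rs=h.Rseat@Ro.from_euler("z",120*k,degrees=True).as_matrix()
    qa,m,e=sim2(q0,[*w,(F+n*110,Rs)])
    if m<.05:return 9,m,k,w,qa,qa
    q,m2,e=sim2(qa,[(F+n*38,Rs)],30)
    rot=sum(np.linalg.norm(Ro.from_matrix(A.T@B).as_rotvec()) for A,B in zip([fk(q0,X0,SG)[1]]+[x[1] for x in w],[x[1] for x in w]+[Rs]))
    return np.abs(q-qa).max()+(9 if e>2 or m2<.05 else 0)+.05*rot,min(m,m2),k,w,qa,q
if __name__=="__main__":
    q0=monitor.sense()["joint_positions"]
    with Pool() as P:r=P.map(five,[(q0,i) for i in range(3000)],chunksize=20)
    r.sort(key=lambda x:x[0])
    for c,m,k,w,qa,q in r[:5]:
        print(round(c,2),round(m,3),k,qa.round(2),q.round(2))
        for p,R in w:print("   ",p.round(),Ro.from_matrix(R).as_rotvec().round(3).tolist(),np.degrees(np.arccos(-R[2,2])).round())
E
python3 s5.py
```

```text
0.45 0.134 0 [-0.19 -0.08  0.48  2.23 -0.08  0.5  -1.01] [-0.19  0.1   0.5   2.23 -0.35  0.36 -0.77]
    [481. 132. 302.] [-0.98, -2.547, -0.998] 42.0
0.46 0.135 0 [-0.24 -0.09  0.53  2.23 -0.07  0.5  -1.02] [-0.24  0.1   0.55  2.23 -0.37  0.37 -0.76]
    [534.  97. 418.] [-1.083, -2.567, -0.938] 39.0
0.47 0.133 0 [-0.18 -0.09  0.47  2.23 -0.08  0.5  -1.01] [-0.18  0.1   0.49  2.23 -0.35  0.36 -0.77]
    [529. 272. 359.] [-0.572, -2.485, -0.935] 47.0
0.47 0.134 0 [-0.2  -0.09  0.49  2.23 -0.09  0.5  -1.01] [-0.2   0.1   0.51  2.23 -0.36  0.36 -0.77]
    [465. 125. 392.] [-0.528, -2.619, -0.793] 39.0
0.49 0.137 0 [-0.29 -0.09  0.57  2.23 -0.05  0.51 -1.04] [-0.29  0.1   0.6   2.23 -0.38  0.37 -0.75]
    [506.  95. 253.] [-1.166, -2.812, -0.77] 28.0
```

```bash
cat >> h.py <<'E'
def path(p,R,n):
    """linear ramp rows from the measured pose"""
    from bench import monitor
    s=monitor.sense();p0=s["ee_pos"];R0=Ro.from_rotvec(s["tcp_rot"]).as_matrix()
    v=np.r_[R0.T@(np.asarray(p)-p0)/500,Ro.from_matrix(R0.T@R).as_rotvec()/(np.pi/2)]
    print("q",s["joint_positions"].round(2),"p",p0.round(1));print("norm rows",np.linalg.norm(v[:3])*10,np.linalg.norm(v[3:])*90/8.59)
    print([(v*i/n).round(3).tolist() for i in range(1,n+1)])
E
python3 -c "
from h import *
path([481,132,302],Ro.from_rotvec([-.98,-2.547,-.998]).as_matrix(),11)"
```

```text
q [-1.28  0.34  0.86  1.55 -0.04  1.43 -0.45] p [519.  243.8 336. ]
norm rows 2.4566692341323875 8.31886648046334
[[-0.019, -0.007, 0.01, -0.022, 0.052, -0.045], [-0.038, -0.014, 0.02, -0.043, 0.105, -0.09], [-0.056, -0.02, 0.03, -0.065, 0.157, -0.135], [-0.075, -0.027, 0.04, -0.087, 0.209, -0.179], [-0.094, -0.034, 0.05, -0.108, 0.261, -0.224], [-0.113, -0.041, 0.06, -0.13, 0.314, -0.269], [-0.131, -0.048, 0.07, -0.152, 0.366, -0.314], [-0.15, -0.054, 0.08, -0.173, 0.418, -0.359], [-0.169, -0.061, 0.09, -0.195, 0.47, -0.404], [-0.188, -0.068, 0.1, -0.216, 0.523, -0.448], [-0.206, -0.075, 0.111, -0.238, 0.575, -0.493]]
```

>>> {"op": "carry_out", "data": {"increments": [[-0.019,-0.007,0.01,-0.022,0.052,-0.045],[-0.038,-0.014,0.02,-0.043,0.105,-0.09],[-0.056,-0.02,0.03,-0.065,0.157,-0.135],[-0.075,-0.027,0.04,-0.087,0.209,-0.179],[-0.094,-0.034,0.05,-0.108,0.261,-0.224],[-0.113,-0.041,0.06,-0.13,0.314,-0.269],[-0.131,-0.048,0.07,-0.152,0.366,-0.314],[-0.15,-0.054,0.08,-0.173,0.418,-0.359],[-0.169,-0.061,0.09,-0.195,0.47,-0.404],[-0.188,-0.068,0.1,-0.216,0.523,-0.448],[-0.206,-0.075,0.11,-0.238,0.575,-0.493]]}}

```text
time_s: 13.2
ee_pos: [477.6, 138.0, 302.0]
tcp_rot: [-1.001, -2.548, -0.972]
contact_force: [-0.8, 0.2, -3.1]
opening: 0.173
gripper_force: 61.1
```

```bash
python3 -c "
from h import *
from bench import monitor
path(F+RcarT[:,2]*100+off,Rseat,11)
from kin import *
n=RcarT[:,2]
follow(monitor.sense()['joint_positions'],[(F+n*100,Rseat),(F+n*38,Rseat)],lam=.02,verbose=1)"
```

```text
q [-0.88  0.19  1.09  1.97 -0.89  1.37  1.36] p [477.6 138.  302. ]
norm rows 6.4233327945187115 14.22030160620649
[[-0.04, -0.036, -0.023, -0.043, -0.044, 0.107], [-0.079, -0.072, -0.047, -0.087, -0.088, 0.214], [-0.119, -0.108, -0.07, -0.13, -0.132, 0.321], [-0.158, -0.144, -0.093, -0.173, -0.176, 0.427], [-0.198, -0.181, -0.116, -0.217, -0.219, 0.534], [-0.237, -0.217, -0.14, -0.26, -0.263, 0.641], [-0.277, -0.253, -0.163, -0.303, -0.307, 0.748], [-0.316, -0.289, -0.186, -0.347, -0.351, 0.855], [-0.356, -0.325, -0.21, -0.39, -0.395, 0.962], [-0.395, -0.361, -0.233, -0.433, -0.439, 1.069], [-0.435, -0.397, -0.256, -0.477, -0.483, 1.175]]
[-0.25 -0.06  0.54  2.23 -0.09  0.49 -1.  ] err mm 0.3
[-0.24  0.1   0.55  2.23 -0.37  0.37 -0.76] err mm 0.0
```

>>> {"op": "carry_out", "data": {"increments": [[-0.029,-0.026,-0.017,-0.032,-0.032,0.078],[-0.058,-0.053,-0.034,-0.064,-0.064,0.157],[-0.087,-0.079,-0.051,-0.095,-0.097,0.235],[-0.116,-0.106,-0.068,-0.127,-0.129,0.313],[-0.145,-0.132,-0.085,-0.159,-0.161,0.392],[-0.174,-0.159,-0.102,-0.191,-0.193,0.47],[-0.203,-0.185,-0.119,-0.223,-0.225,0.548],[-0.232,-0.212,-0.137,-0.254,-0.258,0.627],[-0.261,-0.238,-0.154,-0.286,-0.29,0.705]]}}

```text
time_s: 14.1
ee_pos: [491.3, -45.6, 243.5]
tcp_rot: [-2.57, -1.481, -0.981]
contact_force: [-0.2, 0.5, -2.4]
opening: 0.172
gripper_force: 61.2
```

```bash
python3 -c "
from h import *
from bench import monitor
path(F+RcarT[:,2]*80+off,Rseat,8)
from kin import *
n=RcarT[:,2]
follow(monitor.sense()['joint_positions'],[(F+n*80,Rseat),(F+n*38,Rseat)],lam=.02,verbose=1)"
```

```text
q [-0.63 -0.2   0.86  2.26 -0.52  0.61  0.1 ] p [491.3 -45.6 243.5]
norm rows 2.737707995304093 5.628113729476258
[[-0.03, 0.017, 0.004, -0.024, -0.024, 0.058], [-0.059, 0.034, 0.008, -0.047, -0.047, 0.116], [-0.089, 0.05, 0.012, -0.071, -0.071, 0.175], [-0.118, 0.067, 0.016, -0.094, -0.095, 0.233], [-0.148, 0.084, 0.02, -0.118, -0.119, 0.291], [-0.177, 0.101, 0.024, -0.141, -0.142, 0.349], [-0.207, 0.118, 0.028, -0.165, -0.166, 0.408], [-0.236, 0.134, 0.032, -0.188, -0.19, 0.466]]
[-0.33 -0.01  0.62  2.23 -0.16  0.44 -0.95] err mm 0.1
[-0.3   0.1   0.61  2.23 -0.38  0.37 -0.75] err mm 0.0
```

>>> {"op": "carry_out", "data": {"increments": [[-0.03,0.017,0.004,-0.024,-0.024,0.058],[-0.059,0.034,0.008,-0.047,-0.047,0.116],[-0.089,0.05,0.012,-0.071,-0.071,0.175],[-0.118,0.067,0.016,-0.094,-0.095,0.233],[-0.148,0.084,0.02,-0.118,-0.119,0.291],[-0.177,0.101,0.024,-0.141,-0.142,0.349],[-0.207,0.118,0.028,-0.165,-0.166,0.408],[-0.236,0.134,0.032,-0.188,-0.19,0.466],[-0.236,0.134,0.032,-0.188,-0.19,0.466],[-0.236,0.134,0.032,-0.188,-0.19,0.466]]}}

```text
time_s: 15.1
ee_pos: [512.2, -167.4, 188.9]
tcp_rot: [2.907, 0.304, 0.702]
contact_force: [-0.6, -0.5, -2.1]
opening: 0.174
gripper_force: 61.1
```

```bash
python3 -c "
from h import *
from bench import monitor
car()
path(F+RcarT[:,2]*60+off,Rseat,4)"
```

```text
o in flange [ 0.94  2.38 42.52] F flange [-1.5 -0.  -1.6] M [0.31 0.74 0.02] rot [ 0.1   0.13 -0.51]
q [-0.31 -0.01  0.57  2.24 -0.09  0.42 -1.03] p [ 512.2 -167.4  188.9]
norm rows 0.41386169871821116 0.06266887029313131
[[-0.001, 0.001, 0.01, -0.0, -0.0, 0.001], [-0.003, 0.001, 0.021, -0.001, -0.001, 0.003], [-0.004, 0.002, 0.031, -0.001, -0.001, 0.004], [-0.005, 0.002, 0.041, -0.001, -0.001, 0.006]]
```

Good configuration now. Go just above the studs and check visually.

>>> {"op": "carry_out", "data": {"increments": [[-0.001,0.001,0.01,0,0,0.003],[-0.003,0.001,0.021,-0.001,-0.001,0.006],[-0.004,0.002,0.031,-0.001,-0.001,0.006],[-0.005,0.002,0.041,-0.001,-0.001,0.006],[-0.005,0.002,0.041,-0.001,-0.001,0.006],[-0.005,0.002,0.041,-0.001,-0.001,0.006]]}}

```text
time_s: 15.7
ee_pos: [521.2, -170.7, 170.1]
tcp_rot: [2.908, 0.29, 0.701]
contact_force: [-0.4, 0.9, -2.7]
opening: 0.177
gripper_force: 61.0
```

```bash
cat > look.py <<'E'
from h import *
from bench import camera,monitor
import sys
def run(tag,z):
    car()
    T=camera("top");np.savez("t.npz",**T)
    car()
    o=F+RcarT[:,2]*z
    # blue disc: outline in the ortho plane of its upper side; holes: dark/bright non-blue blobs
    im=ortho(T,o+RcarT[:,2]*8,RcarT[:,0],RcarT[:,1],100,4)
    b,g,r=[im[...,i].astype(float) for i in range(3)]
    blue=((b-r)>25).astype(np.uint8)
    blue=cv2.morphologyEx(blue,cv2.MORPH_OPEN,np.ones((9,9)))
    cs=max(cv2.findContours(blue,cv2.RETR_EXTERNAL,cv2.CHAIN_APPROX_NONE)[0],key=cv2.contourArea)[:,0].astype(float)
    P=np.c_[cs[:,0]/4-100,100-cs[:,1]/4]
    P=P[(P[:,0]>-10)]
    from scipy.optimize import least_squares
    f=least_squares(lambda x:np.hypot(P[:,0]-x[0],P[:,1]-x[1])-x[2],[0,0,75],loss="soft_l1")
    print("disc circle",f.x.round(2),len(P))
    y0,x0=int(400),int(400+48*4)
    sub=(b-r)[y0-60:y0+60,x0-60:x0+60];w=np.clip(18-sub,0,None)*(np.hypot(*np.mgrid[-60:60,-60:60])<44)
    yy,xx=np.mgrid[-60:60,-60:60]
    print("hole0",48+(w*xx).sum()/w.sum()/4,-(w*yy).sum()/w.sum()/4)
    cv2.imwrite(f"pics/{tag}.png",cv2.resize(im,(600,600)))
run(sys.argv[1],float(sys.argv[2]))
E
python3 look.py o4 22
```

```text
o in flange [-0.17  0.97 21.54] F flange [-1.3  1.4 -2.1] M [ 0.32  0.71 -0.01] rot [-0.06  0.05 -0.01]
o in flange [ 0.05  0.86 21.71] F flange [-2.1  0.  -2.3] M [0.29 0.71 0.  ] rot [-0.07  0.08 -0.01]
disc circle [ 6.    0.39 71.57] 1233
hole0 50.53873884452795 0.7064466885861908
```

View pics/o4.png

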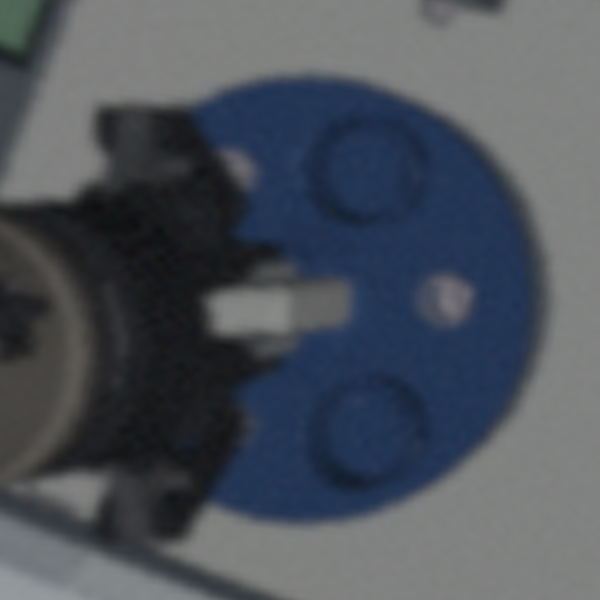

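>>> {"op": "carry_out", "data": {"increments": [[0,0,0.008,0,0,0],[0,0,0.016,0,0,0],[0,0,0.022,0,0,0],[0,0,0.022,0,0,0]]}}

```text
time_s: 16.15
ee_pos: [526.2, -171.6, 160.1]
tcp_rot: [2.908, 0.29, 0.701]
contact_force: [-0.3, 0.0, -3.2]
opening: 0.176
gripper_force: 61.0
```

```bash
python3 -c "
from h import *
car()"
```

```text
o in flange [-0.33  1.07 10.3 ] F flange [-1.7  0.6 -2.6] M [ 0.31  0.73 -0.02] rot [-0.06  0.03 -0.01]
```

>>> {"op": "carry_out", "data": {"increments": [[0,0,0.004,0,0,0],[0,0,0.008,0,0,0],[0,0,0.012,0,0,0],[0,0,0.012,0,0,0]]}}

```text
time_s: 16.55
ee_pos: [529.1, -172.1, 155.1]
tcp_rot: [2.908, 0.29, 0.702]
contact_force: [-0.1, -0.5, -3.1]
opening: 0.181
gripper_force: 61.0
```

```bash
python3 -c "
from h import *
car()"
```

```text
o in flange [-0.1   1.    4.55] F flange [-1.6  0.1 -2.7] M [ 0.3   0.8  -0.02] rot [-0.06  0.06 -0.01]
```

>>> {"op": "carry_out", "data": {"increments": [[0,0,0.004,0,0,0],[0,0,0.008,0,0,0],[0,0,0.01,0,0,0],[0,0,0.012,0,0,0],[0,0,0.012,0,0,0]]}}

```text
time_s: 17.05
ee_pos: [531.5, -172.5, 151.1]
tcp_rot: [2.91, 0.29, 0.703]
contact_force: [-12.9, 3.7, 14.8]
opening: 0.179
gripper_force: 64.3
```

```bash
python3 -c "
from h import *
car()"
```

```text
o in flange [ 0.17  1.01 -0.16] F flange [-4.   3.  19.4] M [0.78 1.45 0.04] rot [0.04 0.1  0.04]
```

>>> {"op": "carry_out", "data": {"increments": [[0,0,-0.002,0,0,0],[0,0,-0.003,0,0,0],[0,0,-0.003,0,0,0],[0,0,-0.003,0,0,0],[0,0,-0.003,0,0,0],[0,0,-0.003,0,0,0],[0,0,-0.003,0,0,0],[0,0,-0.003,0,0,0]], "hand": 1}}

```text
time_s: 17.85
ee_pos: [531.2, -172.5, 151.4]
tcp_rot: [2.908, 0.29, 0.702]
contact_force: [-0.5, -0.1, 0.1]
opening: 0.997
gripper_force: 0.0
```

>>> {"op": "carry_out", "data": {"increments": [[0,0,-0.05,0,0,0],[0,0,-0.12,0,0,0],[0,0,-0.2,0,0,0],[0,0,-0.2,0,0,0]]}}

```text
time_s: 18.25
ee_pos: [486.4, -164.4, 245.3]
tcp_rot: [2.904, 0.289, 0.718]
contact_force: [0.9, -0.5, 1.1]
opening: 0.998
gripper_force: 0.0
```

Run:
```python
from h import *
from bench import monitor,camera,place_of
s=monitor.sense();print(s["joint_positions"].round(3),s["ee_pos"])
for n in("top","side"):
    c=camera(n);np.savez(f"{n}5.npz",**c);cv2.imwrite(f"pics/{n}5.png",c["pixels"])
    for t in("carousel_seat","carousel_grip","cup_0"):
        print(n,t,[((RcarT.T@(np.array(d["centre"])-F)).round(1).tolist(),round(d["conf"],2)) for d in place_of(n,t)[:4]])
T=np.load("top5.npz")
X=cloud(T).reshape(-1,3);L=(X-F)@RcarT
r=np.hypot(L[:,0],L[:,1]);a=np.degrees(np.arctan2(L[:,1],L[:,0]))%120
m=(r>66)&(r<73)
for k in range(0,360,45):
    aa=np.degrees(np.arctan2(L[:,1],L[:,0]))%360
    q=L[m&(abs(aa-k)<22)&(abs(L[:,2])<40)];print(k,len(q),np.median(q[:,2]).round(1) if len(q) else None)
# vials: blue cap and rack row from first top picture
T0=np.load("top0.npz");S0=np.load("side0.npz")
for nm,c in(("top",T0),("side",S0)):
    X=cloud(c);im=c["pixels"].astype(float);b=(im[...,0]-im[...,2]>60)
    h=(X[...,2]>60)&(X[...,2]<75)&(X[...,1]>330)&(X[...,1]<400)&(X[...,0]>400)&(X[...,0]<570)
    q=X[h];lab,cen=None,None
    _,lab,cen=cv2.kmeans(q[:,:2].astype(np.float32),3,None,(3,50,.1),5,cv2.KMEANS_PP_CENTERS)
    print(nm,cen.round(1).tolist(),np.bincount(lab[:,0]),"blue",X[h&b].mean(0).round(1))
r=[cv2.resize(ortho(c,[485,369,z],np.r_[1,0,0],np.r_[0,1,0],100,3),(400,400)) for c,z in((T0,68),(S0,68))]
a=ortho(T,F+RcarT[:,2]*8,RcarT[:,0],RcarT[:,1],100,4)
cv2.imwrite("pics/o5.png",np.hstack([np.vstack(r)[100:700],cv2.resize(a,(400,400))[:, :].repeat(1,0) if 0 else cv2.copyMakeBorder(cv2.resize(a,(400,400)),0,200,0,0,cv2.BORDER_CONSTANT)]))
```

```text
[-0.361 -0.178  0.568  2.218  0.135  0.575 -1.243] [ 486.40605656 -164.42576191  245.26333511]
top carousel_seat [([-3.6, 0.3, -0.1], 0.67), ([81.5, 557.3, -16.0], 0.17)]
top carousel_grip [([-2.5, 1.0, 53.7], 0.74), ([-42.6, -94.8, -2.0], 0.61)]
top cup_0 [([21.7, 40.6, 39.4], 0.83), ([-49.7, -0.1, 34.3], 0.8), ([22.0, -40.2, 39.6], 0.64)]
side carousel_seat [([-0.8, 0.3, -2.9], 0.81)]
side carousel_grip [([-3.4, 4.6, 55.8], 0.85)]
side cup_0 [([22.0, -38.8, 34.7], 0.83), ([-51.1, 1.0, 38.6], 0.81), ([23.5, 47.2, 35.4], 0.72)]
0 29 8.3
45 78 9.1
90 62 8.9
135 51 8.1
180 24 10.0
225 59 8.4
270 59 8.0
315 77 8.8
top [[433.29998779296875, 355.0], [538.0, 378.79998779296875], [485.70001220703125, 366.70001220703125]] [104 103 100] blue [432.7 355.3  69. ]
side [[482.3999938964844, 371.79998779296875], [430.3999938964844, 359.5], [534.9000244140625, 383.70001220703125]] [126 133 122] blue [431.2 359.9  67.2]
```

View pics/o5.png

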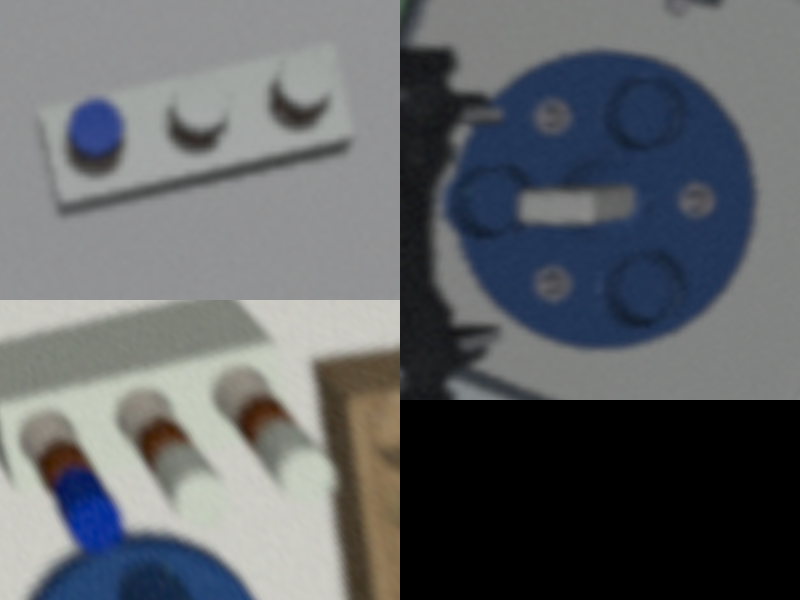

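```bash
cat >> h.py <<'E'
V=np.array([433,356.5]);ra=np.radians(12.8)
def Rrack(s):return tool([0,0,-1],s*np.array([-np.sin(ra),np.cos(ra),0]))
def cup(k,up=0.):
    a=np.radians(60+120*k);return F+RcarT@np.array([50*np.cos(a),50*np.sin(a),36+up])
def Rcup(k,s):
    a=np.radians(60+120*k);return tool(-RcarT[:,2],s*(RcarT@np.array([-np.sin(a),np.cos(a),0])))
E
cat > s6.py <<'E'
from s4 import *
q0=monitor.sense()["joint_positions"]
for s1 in(1,-1):
    qg=[(np.r_[h.V,160],h.Rrack(s1)),(np.r_[h.V,41],h.Rrack(s1)),(np.r_[h.V,180],h.Rrack(s1))]
    q=np.array(q0);ms=[]
    for w in qg:
        q,m,e=sim2(q,[w],25);ms.append(round(m,2))
    print("s1",s1,"rack",ms,e.round(1),q.round(2))
    for k in(0,1,2):
        for s2 in(1,-1):
            a,m1,e1=sim2(q,[(h.cup(k,70),h.Rcup(k,s2))],30);b,m2,e2=sim2(a,[(h.cup(k,1),h.Rcup(k,s2))],30)
            print("   cup",k,s2,round(m1,2),round(m2,2),e2.round(1),a.round(2),b.round(2))
E
python3 s6.py
```

```text
Traceback (most recent call last):
  File "s6.py", line 8, in <module>
    print("s1",s1,"rack",ms,e.round(1),q.round(2))
                            ^^^^^^^
AttributeError: 'int' object has no attribute 'round'
```

```bash
sed -i 's/e.round(1)/e/;s/e2.round(1)/e2/' s6.py; sed -i 's/if m<-.02:return q,m,99/if m<-.02 and nn<20:return q,m,99/' s4.py; python3 s6.py
```

```text
s1 1 rack [np.float64(-2.34), np.float64(-1.34), np.float64(-1.34)] 0.037390146480786576 [-1.69  1.24  1.88  1.81 -1.17  1.78 -4.28]
   cup 0 1 -0.83 -0.24 0.07906876074860496 [-1.36  0.66  1.92  2.22 -1.06  0.92 -2.39] [ 2.02 -0.38 -1.61  2.24 -0.97  0.57 -2.41]
   cup 0 -1 -2.39 -2.82 0.014992607148251904 [-1.07  1.15  2.06  2.21 -1.39  1.47 -5.33] [-1.07  1.05  1.83  2.21 -1.45  1.23 -5.32]
   cup 1 1 -1.15 0.09 0.1763551670540739 [-2.17  0.2   2.61  2.35 -0.47  0.53 -0.6 ] [-0.41  0.07  0.77  2.32 -0.49  0.32 -0.59]
   cup 1 -1 -1.05 -0.05 3.45015766120345 [-1.15  0.78  1.98  2.31 -1.21  1.1  -3.12] [-0.96  0.12  1.33  2.33 -0.66  0.37  2.69]
   cup 2 1 -1.3 -4.6 0.07150886824543082 [-0.91  0.95  1.94  2.12 -1.33  1.34 -4.19] [-0.72  6.56 -5.11  2.13 -0.79  0.54 -4.56]
   cup 2 -1 -0.58 -0.58 0.09892137052379331 [-1.35  0.2   1.82  2.15 -0.58  0.63 -1.6 ] [-1.78 -0.2   2.04  2.17  0.24  0.4  -2.3 ]
s1 -1 rack [np.float64(0.26), np.float64(0.53), np.float64(0.56)] 0.033889228966862 [-0.71  0.28 -0.03  1.81  0.01  1.05 -2.09]
   cup 0 1 -0.36 -0.3 0.01678143125742002 [-0.2  -0.07  0.37  2.22  0.02  0.5  -3.3 ] [ 0.01  0.09  0.18  2.22 -0.12  0.34 -3.18]
   cup 0 -1 0.24 0.12 0.0538832478438366 [-0.36 -0.08  0.51  2.22  0.06  0.5  -0.21] [-0.35  0.1   0.54  2.23 -0.21  0.35  0.03]
   cup 1 1 0.14 0.1 0.2082391420365301 [-0.38 -0.16  0.7   2.32  0.02  0.46 -1.04] [-0.47  0.08  0.83  2.32 -0.51  0.33 -0.58]
   cup 1 -1 0.11 0.1 0.7291843337630755 [-0.62 -0.21  0.9   2.32  0.18  0.47  1.94] [-0.89  0.12  1.26  2.33 -0.66  0.36  2.69]
   cup 2 1 0.29 0.21 0.039223054305831714 [-0.28 -0.01  0.63  2.13 -0.19  0.55  1.22] [-0.22  0.16  0.61  2.13 -0.48  0.44  1.47]
   cup 2 -1 0.3 0.21 0.03412568471626256 [-0.2  -0.01  0.57  2.13 -0.2   0.55 -1.91] [-0.16  0.16  0.55  2.13 -0.45  0.44 -1.69]
```

```bash
python3 -c "
from h import *
step(np.r_[V,160],Rrack(-1))
path(np.r_[V,160],Rrack(-1),12)"
```

```text
t 18.65 p [ 484.5 -163.9  238.3] F [ 0.   0.1 -0.1] open 1.0
[0.0686, -1.0552, 0.0004, 0.1203, -0.2863, -0.0152] rows 10.6
q [-0.36 -0.17  0.57  2.22  0.13  0.57 -1.24] p [ 484.5 -163.9  238.3]
norm rows 10.574534684661927 3.2578625249576896
[[0.006, -0.088, 0.0, 0.01, -0.024, -0.001], [0.011, -0.176, 0.0, 0.02, -0.048, -0.003], [0.017, -0.264, 0.0, 0.03, -0.072, -0.004], [0.023, -0.352, 0.0, 0.04, -0.095, -0.005], [0.029, -0.44, 0.0, 0.05, -0.119, -0.006], [0.034, -0.528, 0.0, 0.06, -0.143, -0.008], [0.04, -0.616, 0.0, 0.07, -0.167, -0.009], [0.046, -0.703, 0.0, 0.08, -0.191, -0.01], [0.051, -0.791, 0.0, 0.09, -0.215, -0.011], [0.057, -0.879, 0.0, 0.1, -0.239, -0.013], [0.063, -0.967, 0.0, 0.11, -0.262, -0.014], [0.069, -1.055, 0.0, 0.12, -0.286, -0.015]]
```

>>> {"op": "carry_out", "data": {"increments": [[0.006,-0.088,0,0.01,-0.024,-0.001],[0.011,-0.176,0,0.02,-0.048,-0.003],[0.017,-0.264,0,0.03,-0.072,-0.004],[0.023,-0.352,0,0.04,-0.095,-0.005],[0.029,-0.44,0,0.05,-0.119,-0.006],[0.034,-0.528,0,0.06,-0.143,-0.008],[0.04,-0.616,0,0.07,-0.167,-0.009],[0.046,-0.703,0,0.08,-0.191,-0.01],[0.051,-0.791,0,0.09,-0.215,-0.011],[0.057,-0.879,0,0.1,-0.239,-0.013],[0.063,-0.967,0,0.11,-0.262,-0.014],[0.063,-0.967,0,0.11,-0.262,-0.014]]}}

```text
time_s: 19.85
ee_pos: [436.3, 319.7, 166.1]
tcp_rot: [3.112, 0.359, 0.062]
contact_force: [-0.4, -0.8, 0.1]
opening: 1.0
gripper_force: 0.0
```

```bash
python3 -c "
from h import *
path(np.r_[V,110],Rrack(-1),4)"
```

```text
q [-0.71  0.25 -0.03  1.9   0.05  0.97 -2.1 ] p [436.3 319.7 166.1]
norm rows 1.3433423028197744 0.2744785233522507
[[0.001, -0.019, 0.028, 0.002, -0.006, 0.001], [0.003, -0.037, 0.056, 0.004, -0.012, 0.002], [0.004, -0.056, 0.084, 0.006, -0.018, 0.003], [0.006, -0.075, 0.112, 0.008, -0.025, 0.004]]
```

>>> {"op": "carry_out", "data": {"increments": [[0.001,-0.02,0.02,0.004,-0.012,0.002],[0.003,-0.05,0.05,0.008,-0.025,0.004],[0.006,-0.075,0.09,0.008,-0.025,0.004],[0.006,-0.075,0.112,0.008,-0.025,0.004],[0.006,-0.075,0.112,0.008,-0.025,0.004],[0.006,-0.075,0.112,0.008,-0.025,0.004]]}}

```text
time_s: 20.45
ee_pos: [435.3, 348.5, 111.7]
tcp_rot: [3.119, 0.335, 0.003]
contact_force: [-0.4, -0.2, 0.6]
opening: 0.999
gripper_force: 0.0
```

```bash
python3 -c "
from h import *
step(np.r_[V,41],Rrack(-1))"
```

```text
t 20.45 p [435.3 348.5 111.7] F [-0.4 -0.2  0.6] open 0.999
[-0.0013, -0.0173, 0.1413, 0.0029, -0.0009, -0.0062] rows 1.4
```

>>> {"op": "carry_out", "data": {"increments": [[-0.001,-0.017,0.02,0.003,-0.001,-0.006],[-0.001,-0.017,0.04,0.003,-0.001,-0.006],[-0.001,-0.017,0.04,0.003,-0.001,-0.006],[-0.001,-0.017,0.04,0.003,-0.001,-0.006]]}}

```text
time_s: 20.85
ee_pos: [432.5, 357.7, 91.5]
tcp_rot: [-3.121, -0.352, 0.0]
contact_force: [0.3, -0.4, -0.2]
opening: 1.001
gripper_force: 0.0
```

```bash
python3 -c "
from h import *
step(np.r_[V,41],Rrack(-1))"
```

```text
t 20.85 p [432.5 357.7  91.5] F [ 0.3 -0.4 -0.2] open 1.001
[0.0005, 0.0027, 0.101, -0.0004, 0.0001, 0.0009] rows 1.0
```

>>> {"op": "carry_out", "data": {"increments": [[0,0.002,0.04,0,0,0],[0,0.002,0.08,0,0,0],[0,0.002,0.1,0,0,0],[0,0.002,0.1,0,0,0]]}}

```text
time_s: 21.25
ee_pos: [432.1, 356.3, 40.7]
tcp_rot: [3.121, 0.352, -0.003]
contact_force: [0.7, 0.0, 0.1]
opening: 0.999
gripper_force: 0.0
```

>>> {"op": "carry_out", "data": {"increments": [[0,0,0,0,0,0],[0,0,0,0,0,0],[0,0,0,0,0,0],[0,0,0,0,0,0],[0,0,0,0,0,0],[0,0,0,0,0,0],[0,0,0,0,0,0]], "hand": 0}}

```text
time_s: 21.95
ee_pos: [433.3, 357.4, 42.6]
tcp_rot: [-3.12, -0.352, -0.002]
contact_force: [-1.6, -1.3, 6.6]
opening: 0.295
gripper_force: 59.0
```

Run:
```python
from h import *
from bench import monitor
step(np.r_[V,180],Rrack(-1),(cup(0,70),Rcup(0,-1)))
print(cup(0,70))
```

```text
t 21.95 p [433.3 357.4  42.6] F [-1.6 -1.3  6.6] open 0.295
[-0.0007, 0.0012, -0.2747, -0.0011, -0.0009, 0.0008] rows 2.7
[-0.0527, 0.967, -0.3458, -0.2587, 0.1958, -0.6372] rows 10.3
[ 515.20644963 -120.09253446  214.69990092]
```

>>> {"op": "carry_out", "data": {"increments": [[0,0,-0.04,0,0,0],[0,0,-0.12,0,0,0],[0,0,-0.2,0,0,0],[0,0,-0.27,0,0,0],[0,0,-0.275,0,0,0]]}}

```text
time_s: 22.45
ee_pos: [435.4, 359.3, 184.4]
tcp_rot: [-3.115, -0.351, -0.013]
contact_force: [0.6, -0.1, -0.7]
opening: 0.294
gripper_force: 59.5
```

```bash
python3 -c "
from h import *
path(cup(0,70),Rcup(0,-1),12)"
```

```text
q [-0.73  0.28 -0.04  1.81  0.01  1.04 -2.12] p [435.4 359.3 184.4]
norm rows 9.738771529503598 7.489311389185589
[[-0.005, 0.081, -0.006, -0.022, 0.016, -0.053], [-0.01, 0.162, -0.011, -0.043, 0.032, -0.106], [-0.014, 0.242, -0.017, -0.065, 0.048, -0.16], [-0.019, 0.323, -0.022, -0.086, 0.063, -0.213], [-0.024, 0.404, -0.028, -0.108, 0.079, -0.266], [-0.029, 0.485, -0.034, -0.129, 0.095, -0.319], [-0.033, 0.566, -0.039, -0.151, 0.111, -0.373], [-0.038, 0.647, -0.045, -0.173, 0.127, -0.426], [-0.043, 0.727, -0.05, -0.194, 0.143, -0.479], [-0.048, 0.808, -0.056, -0.216, 0.158, -0.532], [-0.053, 0.889, -0.062, -0.237, 0.174, -0.585], [-0.057, 0.97, -0.067, -0.259, 0.19, -0.639]]
```

>>> {"op": "carry_out", "data": {"increments": [[-0.005,0.081,-0.016,-0.022,0.016,-0.053],[-0.01,0.162,-0.021,-0.043,0.032,-0.106],[-0.014,0.242,-0.027,-0.065,0.048,-0.16],[-0.019,0.323,-0.032,-0.086,0.063,-0.213],[-0.024,0.404,-0.038,-0.108,0.079,-0.266],[-0.029,0.485,-0.044,-0.129,0.095,-0.319],[-0.033,0.566,-0.049,-0.151,0.111,-0.373],[-0.038,0.647,-0.055,-0.173,0.127,-0.426],[-0.043,0.727,-0.06,-0.194,0.143,-0.479],[-0.048,0.808,-0.066,-0.216,0.158,-0.532],[-0.053,0.889,-0.07,-0.237,0.174,-0.585],[-0.053,0.889,-0.07,-0.237,0.174,-0.585]]}}

```text
time_s: 23.65
ee_pos: [504.0, -88.0, 212.7]
tcp_rot: [2.335, 1.515, 0.424]
contact_force: [-0.4, 0.8, -0.1]
opening: 0.295
gripper_force: 59.5
```

>>> {"op": "carry_out", "data": {"increments": [[0,0,0,0,0,0],[0,0,0,0,0,0]]}}

```text
time_s: 23.85
ee_pos: [506.0, -81.0, 213.3]
tcp_rot: [2.329, 1.527, 0.428]
contact_force: [0.8, 0.5, 0.5]
opening: 0.296
gripper_force: 59.5
```

```bash
python3 -c "
from h import *
path(cup(0,55),Rcup(0,-1),3)"
```

```text
q [-0.32 -0.08  0.32  2.22  0.24  0.58 -0.58] p [506.  -81.  213.3]
norm rows 0.901456240216037 0.6301782410563873
[[-0.021, 0.016, 0.014, -0.008, 0.007, -0.017], [-0.043, 0.031, 0.029, -0.017, 0.014, -0.034], [-0.064, 0.047, 0.043, -0.025, 0.021, -0.05]]
```

```bash
cat >> h.py <<'E'
F0=F.copy();F=F+RcarT@np.array([.7,1.,0])
E
python3 -c "
from h import *
path(cup(0,55),Rcup(0,-1),3)"
```

```text
q [-0.32 -0.08  0.32  2.22  0.24  0.58 -0.58] p [506.  -81.  213.3]
norm rows 0.8840456756043522 0.6301782410563873
[[-0.02, 0.016, 0.014, -0.008, 0.007, -0.017], [-0.041, 0.031, 0.029, -0.017, 0.014, -0.034], [-0.061, 0.047, 0.043, -0.025, 0.021, -0.05]]
```

>>> {"op": "carry_out", "data": {"increments": [[-0.021,0.015,0.014,-0.008,0.007,-0.017],[-0.043,0.03,0.029,-0.017,0.014,-0.034],[-0.063,0.045,0.043,-0.025,0.021,-0.05],[-0.063,0.045,0.043,-0.025,0.021,-0.05],[-0.063,0.045,0.043,-0.025,0.021,-0.05],[-0.063,0.045,0.043,-0.025,0.021,-0.05]]}}

```text
time_s: 24.45
ee_pos: [521.9, -120.3, 201.8]
tcp_rot: [2.233, 1.605, 0.476]
contact_force: [0.2, 0.1, -0.5]
opening: 0.295
gripper_force: 59.5
```

Run:
```python
from h import *
step(cup(0,30),Rcup(0,-1))
from bench import camera,place_of,monitor
for n in("side","top"):
    c=camera(n);np.savez(f"{n}6.npz",**c)
    r=place_of(n,"vial_blue_centre")
    p0=monitor.sense()["ee_pos"]
    for d in r[:2]:print(n,d["conf"],(RcarT.T@(np.array(d["centre"])-cup(0))).round(1))
print("tcp",(RcarT.T@(p0-cup(0))).round(1))
S=np.load("side6.npz")
u=proj(S,[cup(0)])[0];print(u)
x,y=np.clip(u.astype(int)-60,0,None);cv2.imwrite("pics/s6.png",cv2.resize(S["pixels"][y:y+120,x:x+120],(600,600),interpolation=cv2.INTER_CUBIC))
```

```text
t 24.45 p [ 521.9 -120.3  201.8] F [ 0.2  0.1 -0.5] open 0.295
[0.0005, 0.001, 0.051, 0.0001, -0.0006, 0.0] rows 0.5
side 0.45 [ 1.1  0.8 54. ]
top 0.55 [-0.2 -0.5 57.4]
tcp [-0.8 -0.9 55.6]
[259.8614143  167.08074528]
```

View pics/s6.png

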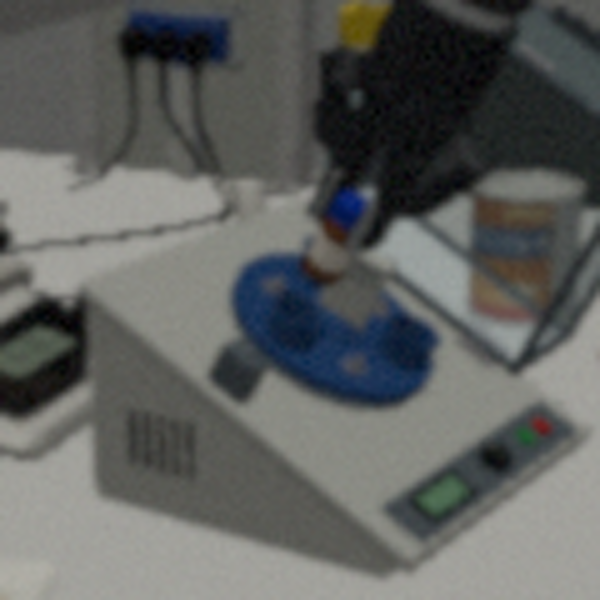

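>>> {"op": "carry_out", "data": {"increments": [[0.001,0.001,0.02,0,0,0],[0.001,0.001,0.04,0,0,0],[0.001,0.001,0.06,0,0,0],[0.001,0.001,0.075,0,0,0],[0.001,0.001,0.075,0,0,0]]}}

```text
time_s: 25.15
ee_pos: [539.0, -124.9, 167.0]
tcp_rot: [2.236, 1.604, 0.472]
contact_force: [0.2, 0.4, -1.1]
opening: 0.295
gripper_force: 59.5
```

```bash
cat >> h.py <<'E'
def vc():
    from bench import monitor
    s=monitor.sense();print("tcp rel cup0",(RcarT.T@(s["ee_pos"]-cup(0))).round(1),"F",(RcarT.T@s["contact_force"]).round(1),"q",s["joint_positions"].round(2))
E
python3 -c "
from h import *
vc();step(cup(0,2),Rcup(0,-1))"
```

```text
tcp rel cup0 [-1.7 -1.  16.5] F [-0.2  0.6 -1. ] q [-0.29  0.06  0.44  2.23 -0.02  0.37 -0.16]
t 25.15 p [ 539.  -124.9  167. ] F [ 0.2  0.4 -1.1] open 0.295
[0.0034, 0.0021, 0.029, -0.0014, 0.001, -0.001] rows 0.3
```

>>> {"op": "carry_out", "data": {"increments": [[0.002,0.001,0.007,-0.001,0.001,0],[0.003,0.002,0.014,-0.001,0.001,0],[0.003,0.002,0.021,-0.001,0.001,0],[0.003,0.002,0.027,-0.001,0.001,0],[0.003,0.002,0.027,-0.001,0.001,0]]}}

```text
time_s: 25.65
ee_pos: [546.8, -125.0, 157.0]
tcp_rot: [2.234, 1.602, 0.477]
contact_force: [-0.3, -0.8, -1.7]
opening: 0.292
gripper_force: 59.4
```

```bash
python3 -c "
from h import *
vc()"
```

```text
tcp rel cup0 [ 0.7 -0.6  4. ] F [-1.2 -0.4 -1.4] q [-0.27  0.1   0.43  2.23 -0.07  0.34 -0.12]
```

Continue down until contact.

>>> {"op": "carry_out", "data": {"increments": [[-0.001,0.001,0.003,0,0,0],[-0.001,0.001,0.005,0,0,0],[-0.001,0.001,0.007,0,0,0],[-0.001,0.001,0.007,0,0,0]]}}

```text
time_s: 26.05
ee_pos: [548.3, -125.7, 155.8]
tcp_rot: [2.235, 1.602, 0.479]
contact_force: [-14.7, 4.2, 17.8]
opening: 0.297
gripper_force: 62.0
```

```bash
python3 -c "
from h import *
vc()"
```

```text
tcp rel cup0 [ 1.4 -1.3  2.2] F [-4.2  3.2 22.9] q [-0.26  0.1   0.43  2.23 -0.09  0.33 -0.1 ]
```

>>> {"op": "carry_out", "data": {"increments": [[0,0,-0.003,0,0,0],[0,0,-0.003,0,0,0],[0,0,-0.003,0,0,0],[0,0,-0.003,0,0,0],[0,0,-0.003,0,0,0],[0,0,-0.003,0,0,0]], "hand": 0.75}}

```text
time_s: 26.65
ee_pos: [548.1, -125.7, 155.7]
tcp_rot: [2.234, 1.602, 0.478]
contact_force: [-0.4, -0.0, 0.3]
opening: 0.749
gripper_force: 0.0
```

>>> {"op": "carry_out", "data": {"increments": [[0,0,-0.03,0,0,0],[0,0,-0.08,0,0,0],[0,0,-0.15,0,0,0],[0,0,-0.22,0,0,0],[0,0,-0.24,0,0,0],[0,0,-0.24,0,0,0]]}}

```text
time_s: 27.25
ee_pos: [493.1, -115.4, 263.3]
tcp_rot: [2.232, 1.601, 0.483]
contact_force: [0.4, -0.3, 0.4]
opening: 0.751
gripper_force: 0.0
```

Run:
```python
from h import *
from bench import camera,place_of,monitor
vc()
for n in("side","top"):
    c=camera(n);np.savez(f"{n}7.npz",**c)
    for d in place_of(n,"vial_blue_centre")[:2]:print(n,round(d["conf"],2),(RcarT.T@(np.array(d["centre"])-cup(0))).round(1))
    for t in("guard_top","guard_hinge"):
        for d in place_of(n,t)[:2]:print(n,t,round(d["conf"],2),(RF.T@(np.array(d["centre"])-F)).round(1))
T=np.load("top7.npz");S=np.load("side7.npz")
X=cloud(T);im=T["pixels"].astype(float);L=(X-cup(0))@RcarT
m=(im[...,0]-im[...,2]>60)&(np.hypot(L[...,0],L[...,1])<40)&(L[...,2]>15);print("cap pts",m.sum(),L[m].mean(0).round(1))
a=cv2.resize(T["pixels"][100:290,270:490],(800-420,328)) 
u=proj(S,[cup(0)])[0].astype(int);b=cv2.resize(S["pixels"][u[1]-50:u[1]+50,u[0]-50:u[0]+50],(400,400))
# guard: points in hinge region -> angle
H=F+RF@np.array([0,-105,-2.]);G=((X-H)@RF).reshape(-1,3)
g=G[(abs(G[:,0])<110)&(G[:,1]<10)&(G[:,1]>-140)&(G[:,2]>15)&(G[:,2]<230)]
print("guard pts",len(g));
for z in range(20,230,20):
    q=g[abs(g[:,2]-z)<10];print(z,len(q),np.percentile(q[:,1],[5,50,95]).round(0) if len(q) else "")
can=np.zeros((400,800,3),np.uint8);can[:328,:380]=a;can[:,400:]=b;cv2.imwrite("pics/o7.png",can)
```

```text
tcp rel cup0 [  2.2  -1.6 123.5] F [ 0.4 -0.4  0.1] q [-0.33 -0.2   0.4   2.2   0.2   0.64 -0.38]
side 0.64 [-0.8  0.  -0.2]
side guard_top 0.59 [  -4.4 -179.3  163.8]
side guard_top 0.52 [0.2 3.  2.9]
side guard_hinge 0.81 [  -6.  -107.5   -2.1]
top 0.67 [-2.8  0.5  1.4]
top guard_top 0.69 [  -2.1 -184.5  163.5]
top guard_hinge 0.61 [  -5.  -105.3   -1.2]
cap pts 101 [-4.3  1.5 29.4]
guard pts 5773
20 124 [-80. -29.   1.]
40 163 [-80. -30.   3.]
60 150 [-77. -23.   4.]
80 160 [-77. -23.   6.]
100 161 [-76. -19.   7.]
120 155 [-73. -17.   8.]
140 155 [-74. -22.   9.]
160 148 [-73. -29.   9.]
180 138 [-71. -30.   8.]
200 3813 [-65. -28.   6.]
220 606 [-74. -65. -41.]
```

View pics/o7.png

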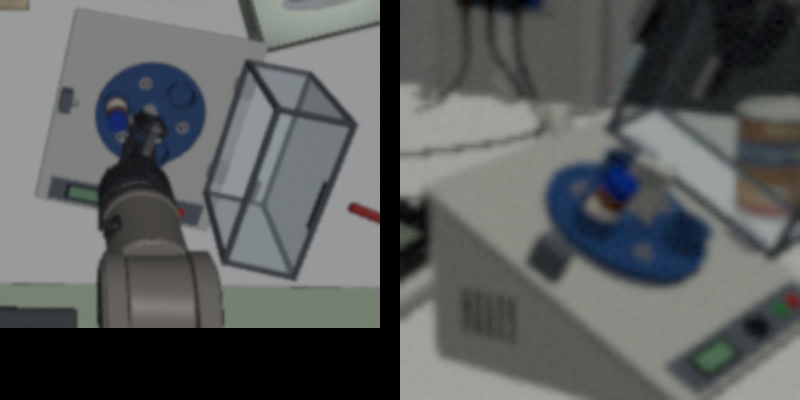

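```bash
cat >> h.py <<'E'
H=F+RF@np.array([0,-105,-2.])
def gp(th,x=0.,d=160.,gap=0.,hw=11.):
    y=d;z=86+hw*np.sin(th)+gap
    return H+RF@np.array([x,y*np.cos(th)-z*np.sin(th),y*np.sin(th)+z*np.cos(th)])
Rn=Rcup(0,-1)
Rn=tool(-RF[:,2],RF[:,0])
Rv=tool([0,0,-1],RF[:,0])
E
cat > s7.py <<'E'
from s4 import *
q0=monitor.sense()["joint_positions"]
print(h.gp(1.513))
for lab,R in(("n",h.Rn),("v",h.Rv)):
  for mid,Rm in(("v",h.Rv),("t",h.Rn)):
   for x in(0,40):
    q=np.array(q0);out=[]
    W=[(np.array([470,-100,390.]),Rm),(np.array([450+x/2,-290,400.]),Rm),(np.array([440+x/2,-430,360.]),R),(h.gp(1.513,x,gap=40),R)]
    W+=[(h.gp(t,x),R) for t in np.linspace(1.513,0,7)]
    for w in W:
        q,m,e=sim2(q,[w],25);out.append(round(float(m),2))
    print(lab,mid,x,out,q.round(2),round(float(e),1))
E
python3 s7.py
```

```text
[ 438.96519961 -350.95415828  262.14596738]
n v 0 [0.33, 0.51, 0.54, 0.46, 0.41, 0.37, 0.32, 0.29, 0.26, 0.24, 0.21] [-0.07 -0.03  0.24  2.24 -0.02  0.44  0.  ] 0.0
n v 40 [0.33, 0.51, 0.58, 0.54, 0.49, 0.44, 0.38, 0.36, 0.35, 0.32, 0.26] [-0.14  0.02  0.31  2.15 -0.05  0.49  0.02] 0.0
n t 0 [0.15, 0.15, -0.15, -0.09, -0.03, 0.21, 0.22, 0.22, 0.24, 0.23, 0.21] [-0.51 -0.04  0.65  2.24  0.04  0.44 -0.07] 0.0
n t 40 [0.15, 0.16, -0.03, 0.09, -0.02, 0.1, 0.3, 0.3, 0.31, 0.32, 0.26] [-0.57  0.02  0.73  2.16 -0.04  0.49  0.01] 0.0
v v 0 [0.33, 0.51, 0.53, 0.62, 0.71, 0.69, 0.64, 0.61, 0.62, 0.6, 0.6] [-0.33  0.25  0.57  1.86 -0.15  1.07  0.11] 0.0
v v 40 [0.33, 0.51, 0.52, 0.59, 0.71, 0.71, 0.7, 0.68, 0.68, 0.7, 0.7] [-0.32  0.31  0.58  1.76 -0.18  1.13  0.13] 0.0
v t 0 [0.15, 0.15, 0.23, 0.31, 0.28, 0.23, 0.2, 0.19, 0.2, 0.23, 0.28] [-0.77  0.4   1.14  1.87 -0.4   1.13  0.33] 0.0
v t 40 [0.15, 0.16, 0.29, 0.36, 0.35, 0.31, 0.29, 0.29, 0.29, 0.32, 0.36] [-0.68  0.44  1.07  1.77 -0.41  1.18  0.33] 0.0
```

```bash
python3 -c "
from h import *
path([470,-100,390],Rv,5)"
```

```text
q [-0.33 -0.19  0.4   2.2   0.2   0.64 -0.38] p [ 492.3 -115.6  260.6]
norm rows 2.644494775968993 3.395166939973441
[[0.007, 0.015, -0.05, 0.062, -0.004, -0.018], [0.013, 0.03, -0.101, 0.124, -0.009, -0.036], [0.02, 0.044, -0.151, 0.186, -0.013, -0.053], [0.027, 0.059, -0.201, 0.249, -0.018, -0.071], [0.033, 0.074, -0.252, 0.311, -0.022, -0.089]]
```

>>> {"op": "carry_out", "data": {"increments": [[0.007,0.015,-0.05,0.062,-0.004,-0.018],[0.013,0.03,-0.101,0.124,-0.009,-0.036],[0.02,0.044,-0.151,0.186,-0.013,-0.053],[0.027,0.059,-0.201,0.249,-0.018,-0.071],[0.033,0.074,-0.252,0.311,-0.022,-0.089],[0.033,0.074,-0.252,0.311,-0.022,-0.089],[0.033,0.074,-0.252,0.311,-0.022,-0.089]], "hand": 0}}

```text
time_s: 28.35
ee_pos: [470.4, -100.3, 390.5]
tcp_rot: [2.415, 2.008, 0.002]
contact_force: [-0.1, -0.4, -0.3]
opening: 0.001
gripper_force: 0.0
```

```bash
python3 -c "
from h import *
step([450,-290,400],Rv,([440,-430,370],Rn))"
```

```text
t 28.35 p [ 470.4 -100.3  390.5] F [-0.1 -0.4 -0.3] open 0.001
[-0.3804, 0.0291, -0.0192, 0.0009, -0.0003, -0.0002] rows 3.8
[-0.6594, 0.0605, 0.0408, -0.3102, -0.0002, -0.0002] rows 6.6
```

>>> {"op": "carry_out", "data": {"increments": [[-0.08,0.006,-0.02,0,0,0],[-0.16,0.012,-0.02,0,0,0],[-0.24,0.018,-0.02,0,0,0],[-0.32,0.024,-0.02,0,0,0],[-0.38,0.029,-0.019,0,0,0],[-0.44,0.036,-0.01,-0.06,0,0],[-0.5,0.042,0,-0.12,0,0],[-0.56,0.05,0.02,-0.18,0,0],[-0.62,0.056,0.03,-0.24,0,0],[-0.66,0.06,0.04,-0.31,0,0],[-0.66,0.06,0.04,-0.31,0,0]]}}

```text
time_s: 29.45
ee_pos: [432.2, -432.8, 367.0]
tcp_rot: [2.115, 1.737, 0.435]
contact_force: [-0.6, 0.1, -0.2]
opening: 0.003
gripper_force: 0.0
```

```bash
python3 -c "
from h import *
print((RF.T@(np.array([440,-430,370])-H)).round())
path(gp(1.513,gap=45),Rn,4)"
```

```text
[  64. -165.  253.]
q [ 0.1   0.05  0.82  1.78 -0.42  0.99  0.89] p [ 432.2 -432.8  367. ]
norm rows 2.1879837979672194 0.08363087331970041
[[0.018, -0.028, 0.043, -0.001, 0.0, -0.002], [0.036, -0.057, 0.086, -0.001, 0.0, -0.004], [0.054, -0.085, 0.129, -0.002, 0.0, -0.006], [0.072, -0.113, 0.173, -0.002, 0.001, -0.008]]
```

>>> {"op": "carry_out", "data": {"increments": [[0.01,-0.028,0.043,0,0,-0.002],[0.02,-0.057,0.086,-0.001,0,-0.004],[0.03,-0.085,0.129,-0.002,0,-0.006],[0.06,-0.113,0.173,-0.002,0.001,-0.008],[0.072,-0.113,0.173,-0.002,0.001,-0.008],[0.072,-0.113,0.173,-0.002,0.001,-0.008],[0.072,-0.113,0.173,-0.002,0.001,-0.008]]}}

```text
time_s: 30.15
ee_pos: [437.7, -393.7, 269.8]
tcp_rot: [2.085, 1.758, 0.438]
contact_force: [-0.0, -0.5, 0.1]
opening: 0.001
gripper_force: 0.0
```

```bash
cat > g.py <<'E'
from h import *
from bench import monitor
import sys
s=monitor.sense();p0=s["ee_pos"];R0=Ro.from_rotvec(s["tcp_rot"]).as_matrix()
l=RF.T@(p0-H);print("t",s["time_s"],"tcp rel H",l.round(1),"F",(RF.T@s["contact_force"]).round(1),"q",s["joint_positions"].round(2))
# guard angle if finger corner touches the panel
from scipy.optimize import minimize_scalar
r=np.hypot(l[1],l[2]);th=minimize_scalar(lambda t:(-np.sin(t)*l[1]+np.cos(t)*l[2]-86-11*np.sin(t))**2,bounds=(-.2,1.7),method="bounded").x;print("th by contact",round(th,3))
a,b,n=map(float,sys.argv[1:4]);w=Ro.from_matrix(R0.T@Rn).as_rotvec()/(np.pi/2)
rows=[]
for i,t in enumerate(np.linspace(a,b,int(n))):
    rows.append(np.r_[R0.T@(gp(t)-p0)/500,w].round(3).tolist())
d=np.diff(np.array([[0]*6]+rows)[:,:3],axis=0);print("max step mm",np.linalg.norm(d,axis=1).max()*500)
print(rows)
E
python3 g.py 1.55 1.1 12
```

```text
t 30.15 tcp rel H [   9.4 -129.8  169. ] F [ 0.1 -0.5  0.1] q [ 0.08  0.06  0.78  1.99 -0.51  0.77  0.99]
th by contact 1.7
max step mm 38.23937760999779
[[0.073, -0.018, 0.014, 0.004, -0.001, 0.008], [0.086, -0.018, 0.007, 0.004, -0.001, 0.008], [0.1, -0.017, -0.0, 0.004, -0.001, 0.008], [0.114, -0.017, -0.006, 0.004, -0.001, 0.008], [0.128, -0.017, -0.012, 0.004, -0.001, 0.008], [0.143, -0.017, -0.017, 0.004, -0.001, 0.008], [0.158, -0.017, -0.021, 0.004, -0.001, 0.008], [0.173, -0.016, -0.025, 0.004, -0.001, 0.008], [0.188, -0.016, -0.028, 0.004, -0.001, 0.008], [0.203, -0.016, -0.031, 0.004, -0.001, 0.008], [0.219, -0.016, -0.033, 0.004, -0.001, 0.008], [0.234, -0.016, -0.034, 0.004, -0.001, 0.008]]
```

>>> {"op": "carry_out", "data": {"increments": [[0.03,-0.01,0.014,0.004,-0.001,0.008],[0.055,-0.018,0.014,0.004,-0.001,0.008],[0.073,-0.018,0.014,0.004,-0.001,0.008],[0.086,-0.018,0.007,0.004,-0.001,0.008],[0.1,-0.017,0,0.004,-0.001,0.008],[0.114,-0.017,-0.006,0.004,-0.001,0.008],[0.128,-0.017,-0.012,0.004,-0.001,0.008],[0.143,-0.017,-0.017,0.004,-0.001,0.008]]}}

```text
time_s: 30.95
ee_pos: [438.0, -323.1, 273.6]
tcp_rot: [2.102, 1.744, 0.434]
contact_force: [-0.4, -3.5, -2.1]
opening: 0.003
gripper_force: 1.1
```

```bash
python3 g.py 1.3 0.75 12
```

```text
t 30.95 tcp rel H [ 1.000e-01 -6.030e+01  1.783e+02] F [-0.8 -3.5 -2. ] q [-0.02 -0.09  0.68  2.08 -0.26  0.71  0.65]
th by contact 1.357
max step mm 10.19803902718557
[[0.02, -0.0, -0.004, 0.0, 0.002, -0.001], [0.039, -0.0, -0.008, 0.0, 0.002, -0.001], [0.057, -0.0, -0.012, 0.0, 0.002, -0.001], [0.076, -0.0, -0.014, 0.0, 0.002, -0.001], [0.095, -0.0, -0.016, 0.0, 0.002, -0.001], [0.114, -0.0, -0.016, 0.0, 0.002, -0.001], [0.133, -0.0, -0.016, 0.0, 0.002, -0.001], [0.152, -0.0, -0.015, 0.0, 0.002, -0.001], [0.171, -0.0, -0.012, 0.0, 0.002, -0.001], [0.19, -0.001, -0.009, 0.0, 0.002, -0.001], [0.209, -0.001, -0.004, 0.0, 0.002, -0.001], [0.227, -0.001, 0.001, 0.0, 0.002, -0.001]]
```

Contact at about 3.5 N, guard moving. Keep following the arc.

>>> {"op": "carry_out", "data": {"increments": [[0.02,0,-0.004,0,0,0],[0.039,0,-0.008,0,0,0],[0.057,0,-0.012,0,0,0],[0.076,0,-0.014,0,0,0],[0.095,0,-0.016,0,0,0],[0.114,0,-0.016,0,0,0],[0.133,0,-0.016,0,0,0],[0.152,0,-0.015,0,0,0],[0.171,0,-0.012,0,0,0],[0.19,-0.001,-0.009,0,0,0],[0.209,-0.001,-0.004,0,0,0],[0.227,-0.001,0.001,0,0,0]]}}

```text
time_s: 32.15
ee_pos: [459.2, -210.4, 273.1]
tcp_rot: [2.103, 1.744, 0.437]
contact_force: [-0.3, -1.1, 0.2]
opening: 0.002
gripper_force: 0.6
```

```bash
python3 g.py 0.7 0.2 12
```

```text
t 32.15 tcp rel H [1.000e-01 5.430e+01 1.776e+02] F [ 0.  -1.1  0.2] q [-0.03 -0.19  0.39  2.17 -0.02  0.66  0.2 ]
th by contact 0.747
max step mm 9.300537618869138
[[0.016, -0.0, 0.007, 0.001, 0.0, -0.002], [0.032, -0.0, 0.013, 0.001, 0.0, -0.002], [0.048, -0.0, 0.021, 0.001, 0.0, -0.002], [0.064, -0.0, 0.029, 0.001, 0.0, -0.002], [0.079, -0.0, 0.038, 0.001, 0.0, -0.002], [0.093, -0.0, 0.047, 0.001, 0.0, -0.002], [0.108, -0.0, 0.058, 0.001, 0.0, -0.002], [0.121, -0.001, 0.069, 0.001, 0.0, -0.002], [0.134, -0.001, 0.08, 0.001, 0.0, -0.002], [0.147, -0.001, 0.093, 0.001, 0.0, -0.002], [0.159, -0.001, 0.105, 0.001, 0.0, -0.002], [0.17, -0.001, 0.119, 0.001, 0.0, -0.002]]
```

>>> {"op": "carry_out", "data": {"increments": [[0.016,0,0.007,0,0,0],[0.032,0,0.013,0,0,0],[0.048,0,0.021,0,0,0],[0.064,0,0.029,0,0,0],[0.079,0,0.038,0,0,0],[0.093,0,0.047,0,0,0],[0.108,0,0.058,0,0,0],[0.121,-0.001,0.069,0,0,0],[0.134,-0.001,0.08,0,0,0],[0.147,-0.001,0.093,0,0,0],[0.159,-0.001,0.105,0,0,0],[0.17,-0.001,0.119,0,0,0]]}}

```text
time_s: 33.35
ee_pos: [500.5, -129.5, 217.2]
tcp_rot: [2.105, 1.75, 0.434]
contact_force: [-0.4, 0.1, -0.8]
opening: 0.005
gripper_force: 0.4
```

```bash
python3 g.py 0.18 -0.005 9
```

```text
t 33.35 tcp rel H [ -3.3 141.4 116.2] F [-0.7  0.  -0.5] q [-0.07 -0.09  0.22  2.23  0.06  0.51 -0.07]
th by contact 0.186
max step mm 4.7169905660283025
[[0.001, 0.007, 0.002, -0.003, -0.001, -0.0], [0.006, 0.007, 0.009, -0.003, -0.001, -0.0], [0.011, 0.007, 0.016, -0.003, -0.001, -0.0], [0.016, 0.007, 0.024, -0.003, -0.001, -0.0], [0.021, 0.007, 0.031, -0.003, -0.001, -0.0], [0.025, 0.007, 0.039, -0.003, -0.001, -0.0], [0.03, 0.007, 0.046, -0.003, -0.001, -0.0], [0.034, 0.007, 0.054, -0.003, -0.001, -0.0], [0.038, 0.007, 0.062, -0.003, -0.001, -0.0]]
```

>>> {"op": "carry_out", "data": {"increments": [[0.001,0.004,0.002,-0.001,0,0],[0.006,0.007,0.009,-0.003,-0.001,0],[0.011,0.007,0.016,-0.003,-0.001,0],[0.016,0.007,0.024,-0.003,-0.001,0],[0.021,0.007,0.031,-0.003,-0.001,0],[0.025,0.007,0.039,-0.003,-0.001,0],[0.03,0.007,0.046,-0.003,-0.001,0],[0.034,0.007,0.054,-0.003,-0.001,0],[0.038,0.007,0.062,-0.003,-0.001,0],[0.038,0.007,0.062,-0.003,-0.001,0]]}}

```text
time_s: 34.35
ee_pos: [521.3, -114.6, 192.2]
tcp_rot: [2.101, 1.746, 0.437]
contact_force: [-1.6, -0.4, 2.5]
opening: 0.002
gripper_force: 1.7
```

```bash
python3 g.py 0 -0.03 3
```

```text
t 34.35 tcp rel H [  0.6 159.8  85.9] F [-0.2 -0.7  2.9] q [-0.08 -0.02  0.2   2.24  0.09  0.43 -0.14]
th by contact -0.001
max step mm 2.9154759474226504
[[0.0, -0.001, -0.0, 0.001, 0.0, -0.0], [0.003, -0.001, 0.005, 0.001, 0.0, -0.0], [0.005, -0.001, 0.01, 0.001, 0.0, -0.0]]
```

>>> {"op": "carry_out", "data": {"increments": [[0,0,0.003,0,0,0],[0,0,0.006,0,0,0],[0,0,0.01,0,0,0],[0,0,0.01,0,0,0]]}}

```text
time_s: 34.75
ee_pos: [521.9, -114.6, 191.7]
tcp_rot: [2.104, 1.746, 0.438]
contact_force: [-41.9, 9.0, 52.4]
opening: -0.001
gripper_force: 33.5
```

```bash
python3 g.py 0 -0.03 3 | head -2
```

```text
t 34.75 tcp rel H [  0.9 159.9  85.1] F [-13.2   1.2  66.3] q [-0.08 -0.02  0.2   2.24  0.08  0.43 -0.13]
th by contact -0.005
```

>>> {"op": "carry_out", "data": {"increments": [[0,0,-0.004,0,0,0],[0,0,-0.02,0,0,0],[0,0,-0.08,0,0,0],[0,0,-0.16,0,0,0],[0,0,-0.24,0,0,0],[0,0,-0.24,0,0,0],[0,0,-0.24,0,0,0]]}}

```text
time_s: 35.45
ee_pos: [468.1, -104.7, 294.4]
tcp_rot: [2.1, 1.745, 0.439]
contact_force: [-0.1, -0.1, -1.0]
opening: -0.001
gripper_force: 0.0
```

Run:
```python
from h import *
from bench import camera,place_of,monitor
s=monitor.sense();print(s["time_s"],s["ee_pos"],s["contact_force"].round(1),s["joint_positions"].round(2))
for n in("side","top"):
    c=camera(n);np.savez(f"{n}8.npz",**c)
    for d in place_of(n,"guard_top")[:2]:print(n,round(d["conf"],2),(RF.T@(np.array(d["centre"])-H)).round(1))
    for d in place_of(n,"vial_blue_centre")[:1]:print(n,"vial",round(d["conf"],2),(RcarT.T@(np.array(d["centre"])-cup(0))).round(1))
    G=((cloud(c)-H)@RF).reshape(-1,3)
    for y0,y1 in((5,25),(90,130),(180,203)):
        g=G[(abs(G[:,0])<98)&(G[:,1]>y0)&(G[:,1]<y1)&(G[:,2]>70)&(G[:,2]<130)];print(n,y0,len(g),np.median(g[:,2]).round(1) if len(g) else "")
S=np.load("side8.npz");T=np.load("top8.npz")
u=proj(S,[F])[0].astype(int);b=cv2.resize(S["pixels"][u[1]-60:u[1]+60,u[0]-65:u[0]+55],(480,480),interpolation=cv2.INTER_CUBIC)
a=cv2.resize(T["pixels"][90:250,275:435],(320,320));can=np.zeros((480,800,3),np.uint8);can[:320,:320]=a;can[:,320:]=b;cv2.imwrite("pics/o8.png",can)
```

```text
35.45 [ 468.12062417 -104.71988294  294.43378852] [-0.1 -0.1 -1. ] [-0.09 -0.26  0.16  2.19  0.14  0.72 -0.19]
side 0.75 [ -0.9 160.9  85.9]
side 5 143 86.9
side 90 334 86.7
side 180 307 86.2
top 0.84 [ -0.3 156.6  88.4]
top 5 772 86.5
top 90 1036 86.5
top 180 852 86.8
```

View pics/o8.png

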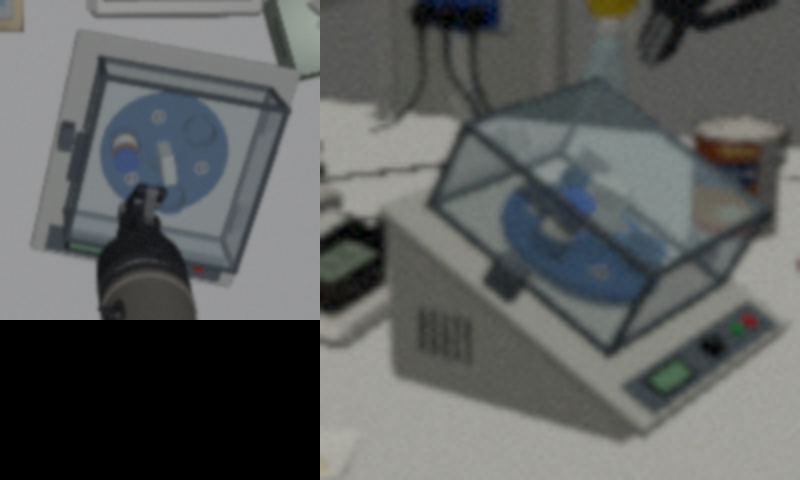

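The picture shows the guard lying flat over the carousel: its top panel is 86–87 mm above the hinge at both edges, and the lip is at the catch near pixel (505,275). The blue vial is standing in its cup near (575,200), and the arm is clear of everything.

```bash
python3 -c "
from bench import close_job
print(close_job())"
```

```text
the job is handed in; nothing more can be done
None
```

The job is handed in at about 36 s of the 72 s limit: by my camera and force checks the carousel is home on the studs, the blue-capped vial is down in cup 0, the guard is shut on its catch and the arm is clear (I did not re-measure the white-capped vials, and the hand-in returned no verdict).

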